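# Torque the last caster nut of a stockroom tote dolly

## Robot

A 6-joint arm with a two-finger parallel gripper is mounted at the origin on the work surface. World frame = base frame: x ahead of the robot, y to its left, z up, the work surface at z = 0. Lengths are in m, angles in degrees, forces in N, time in s.
With the tool pointing down it reaches from about 0.3 to 0.775 m from the base axis. Payload 14.6 kg.
Tool frame: the origin (TCP) lies on the mounting face of the last link; the fingertips stand tcp_to_tips ahead of it and the grasp point (between the pads) lies 155 mm ahead of it (tcp_to_tips is the distance from the TCP to the fingertips, in m); z points along the fingers, y is the direction in which the jaws open and shut (so a half turn about z gives the same grasp; the last joint's range is limited). The gripper opens to 85 mm and grips with 20 to 120 N. Pads are 22 mm wide; open, the fingers measure 114 mm over their backs; the gripper's body (76 mm by 85 mm) begins 54 mm behind the grasp point. The pads swing forward as they close: fully open they stand 13 mm farther back than shut.
Start: joints at [60.756, 17.183, 87.147, -0, 75.671, -3.816], TCP at [0.236, 0.497, 0.405] pointing down, gripper open.
Joint ranges: [-173.82, 173.82], [-45.26, 126.66], [13.44, 144.39], [-59.66, 239.66], [0, 175.72], [-146.38, 146.38]. Speed limits (degrees/s): [127.2, 127.2, 147.25, 180, 180, 180].

## Interface

Orientations are given as a 3x3 rotation matrix whose columns are the frame's x, y, z axes.
In Python, from station import read_state, get_image, camera_model, job_done, tcp_to_tips gives the robot as it stands.
- The arm moves only by the shell command python3 -m crank 'ROWS'. ROWS is a JSON object of lists of equal length, an entry for each row: "delta_pos": the shift along the tool's x, y, z normalised to -1 to 1, where 1 is 100 mm, a list of three; "rot": the turn, a rotation vector about the tool's x, y, z normalised to -1 to 1, where 1 is pi/2 rad, a list of three; "grip": the opening, from -1 (shut) to 1 (fully open). A call has 1 to 8 rows; each row is the pose to reach, as a shift and turn from the pose measured when the call began, along the tool's axes at that moment; what a row does not reach only later rows make up. A row lasts 1/8 s, in which the tool goes at most 62.5 mm and 10.7 degrees, less where a joint would pass 70% of its speed; a pose out of reach is approached as far as the arm can. A call with a number of a shift or a turn outside -1 to 1 is refused whole. A call with a gripper value outside its range is refused whole. The fingers move at their own pace and stop on an object; the grip force is fixed at half the most. Time passes only in rows, so rows that repeat a pose let the fingers close. It gives the time, the measured TCP pose, the force and the opening at its end, in the units of the state.
- read_state(): the state, without advancing time (a new reading comes with each control period).
- get_image(name): name is "scene" or "side" or "wrist"; returns (picture, depth): 384x512x3 uint8, red, green, blue; 384x512 float32, m along the optical axis (not along the pixel's ray), 0 where there is no reading.
- camera_model(name): a dict with "K" (3x3 intrinsics, pixels), "R" (3x3) and "t" (3): a world point X has camera coordinates R X + t. Camera axes: x right, y down, z forward; pixel columns grow to the right and rows downward; lengths in m; the calibration is good to about 2 mm. A picture is of the moment at which its call begins: read the wrist's pose just before it. camera_model takes no time and is no camera call; for the wrist camera it gives the pose at the moment of the call.
- job_done(): hands the job in, once; it reports no verdict.
The state is a dict: "time": time; "joints": joint angles; "qvel": joint speeds; "tau": joint torques, N m; "tcp_pos": TCP position; "orientation": TCP orientation; "wrist_force": force on the tool from outside, world axes, zero at the start; "wrist_torque": the same for the moment, N m; "finger_gap": finger opening in m.
Only numpy, scipy, OpenCV 4.12 (cv2) and the standard library are available. Lean on these libraries where they do the work, as an engineer would, in place of code of your own. Each camera call takes 0.05 s, during which the arm holds its last target.

## Task

The caster nut at the corner of the blue tote dolly nearest the robot and the red tray is still loose. Take the click-type torque wrench, which is already set low for the plastic deck, out of the tray by its black grip, fit its socket right down over that nut and pull it clockwise (seen from above) until the wrench clicks, that is until its handle gives at the set torque, and stop there at once instead of pulling on through the play. Leave the nut tight, lay the wrench back in the tray's cradles as it lay before, socket down, let go, and leave the other things on the table alone.

Things in the scene. Friction and masses are not known exactly. Their poses are not given: they have to be found in the camera images.
- wrench_grip (a point): Centre of the torque wrench's black grip (112 long, 26 wide, 27 mm high), half-way up, 185 mm from the socket's axis and 37 mm above the socket's mouth. Wrench 285 mm long, about 0.45 kg, balances 135 mm from the socket's axis: round steel head 34 mm across, 17 mm tube, 21 mm steel end cap. x runs along the handle away from the head, z up.
- socket (a point): Centre of the socket's open lower mouth, under the wrench's head, on the socket's axis; x points along the handle towards the grip while the wrench is straight, z up. Dark socket 28 mm across and 26 mm long; six-sided hole 20 mm across flats, 20 mm deep, two of its flats square to x. The steel head above it is 22 mm high. No ratchet. It holds fast on the nut under torque: ease off before lifting.
- wrench_head (a joint): Breakaway joint, rad, pivot 32 mm from the socket's axis. 0 = straight, held by a spring until the nut carries about 2.2 N m (pull and twist of the gripper together; 13 N if only pulled at mid-grip). Then the handle gives and the value grows: 0.05 or more is the click. The play ends at 0.2, where it goes solid and overtightens; over 0.15 is pulled past the click. Springs back when eased.
- nut_seat (a point): Loose nut: point on its axis atop its washer, about 132 mm above the table; the socket's mouth ends here when fully down. Hex 19 mm across flats, 10 mm high, then white collar 17 mm across to 13.5 mm, 12 mm stem to 17 mm. x is square to a flat, z up: the socket goes on when the handle (socket to grip) points along x or a multiple of 60 degrees from it, with about 6 degrees of play and some spring.
- nut (a joint): Turn of the nut on its stem, rad; grows clockwise seen from above. -0.4 to -0.15 at the start; drag 0.35 N m, either way. 0 = down on its washer. From there the nut takes the washer round at about 1 N m while the plastic corner beds in, by 3 to 26 degrees more, unknown beforehand and not in this value; then it stops and the torque rises to the click. The nut stays where it is left.
- dolly: Blue plastic tote dolly, 400 x 300 mm, deck 130 mm above the table, on locked casters, fixed. Origin on the table under the loose nut; the deck reaches from -45 to 255 mm in its x and from -45 to 355 mm in its y; corner lips 8 mm above the deck. Washers 2 mm thick. Its other three nuts are tight already.
- tray: Red tool tray 330 x 130 mm, fixed; floor 5 mm, rim 12 mm high. Origin on the table under the socket's place; x runs from head to grip. Cradles at x = 85 mm (tube) and 262 mm (end cap), slots 7 mm wider than the part, tops 54 mm up. Wrench laid in: socket's mouth on the floor near x = 0, y = 0; mid-grip near x = 185, y = 0, 42 mm above the table. Four spare sockets beside the head.
- spare_caster_mid (a point): Bystander: spare caster with 75 mm wheel lying on its side, 30 mm high; centre of the wheel.
- spanner_grip (a point): Bystander: small open-end spanner lying flat; its handle.
- nut_jar_mid (a point): Bystander: grey jar with white cap, 54 mm across, 55 mm high; its centre.
- tape_roll_mid (a point): Bystander: brown roll of packing tape, 100 mm across, 48 mm high; its centre.
- carton_a_mid (a point): Bystander: brown carton 120 x 160 x 90 mm; its centre.
- carton_b_mid (a point): Bystander: white and green glove carton 120 x 240 x 75 mm; its centre.
- carton_c_mid (a point): Bystander: white and orange carton 70 x 110 x 60 mm; its centre.
- white_bottle_mid (a point): Bystander: white bottle 48 mm across, 90 mm high; its centre.

How it is judged:
By the outcome, as a careful person would: the job done as asked, in the order asked, and still so for the second after the job is handed in, with the robot touching nothing.
It also fails if it takes over 67 s, if anything falls off the work surface, if the arm or the gripper's body presses on something with over 40 N, if the wrist force passes 120 N, or if a joint passes its speed limit or range.

## Working session

There is one attempt and no reset: what is moved stays moved. The work goes in short steps, Python scripts to look and compute and a shell command to move; the robot and the scene stay as the last step left them, time stands still between calls to the robot, and variables do not carry over. Pictures are saved under pics/ and viewed, and the job is handed in when it is done.

```bash
ls; mkdir -p pics
python3 - <<'E'
from station import *
import cv2,numpy as np
s=read_state();print(s, tcp_to_tips if not callable(tcp_to_tips) else tcp_to_tips())
for n in ["scene","side","wrist"]:
    m=camera_model(n);print(n,m)
    p,d=get_image(n);np.savez(f"pics/{n}0.npz",p=p,d=d,K=m["K"],R=m["R"],t=m["t"])
    cv2.imwrite(f"pics/{n}0.png",p[:,:,::-1])
E
```

```text
pics
{'time': 0.0, 'joints': array([ 6.07578175e+01,  1.72164917e+01,  8.71812245e+01, -1.77454074e-03,
        7.56685989e+01, -3.81533721e+00]), 'qvel': array([-0.02933862, -0.01015142, -0.08509862, -0.01392304,  0.05756243,
        0.00506033]), 'tau': array([-3.02746528e-03, -5.43493330e+01, -3.61782682e+01, -2.51686806e-04,
        4.08795197e-03, -2.63850961e-05]), 'tcp_pos': array([0.23613112, 0.49669595, 0.4041061 ]), 'orientation': array([[-9.03137508e-01,  4.29351082e-01, -5.39216647e-04],
       [ 4.29351418e-01,  9.03136928e-01, -1.02457691e-03],
       [ 4.70832619e-05, -1.15684727e-03, -9.99999330e-01]]), 'wrist_force': array([-0.5903506 ,  0.03844236, -0.08413322]), 'wrist_torque': array([ 0.00683126,  0.02714291, -0.01484272]), 'finger_gap': 0.08560909724618078} 0.1734
scene {'K': array([[454.93613449,   0.        , 258.04976259],
       [  0.        , 454.93613449, 188.94819224],
       [  0.        ,   0.        ,   1.        ]]), 'R': array([[ 0.79693507,  0.60375346,  0.01939727],
       [ 0.35239218, -0.43858568, -0.82671782],
       [-0.49062638,  0.66567587, -0.56228231]]), 't': array([-0.44098181, -0.06894741,  2.11764642])}
side {'K': array([[450.86120871,   0.        , 252.88288731],
       [  0.        , 450.86120871, 185.58797307],
       [  0.        ,   0.        ,   1.        ]]), 'R': array([[ 0.8945291 , -0.44658907,  0.0193879 ],
       [-0.31003593, -0.65108624, -0.69279465],
       [ 0.32201771,  0.61371403, -0.72087425]]), 't': array([-0.46144856,  0.26501798,  1.43801285])}
wrist {'K': array([[334.53810153,   0.        , 250.15563471],
       [  0.        , 334.53810153, 193.27753279],
       [  0.        ,   0.        ,   1.        ]]), 'R': array([[ 0.42925451,  0.90318268, -0.00126552],
       [ 0.86105066, -0.40880671,  0.30243816],
       [ 0.27263955, -0.13091262, -0.95316817]]), 't': array([-0.54929798, -0.04013914,  0.379898  ])}
```

View pics/scene0.png

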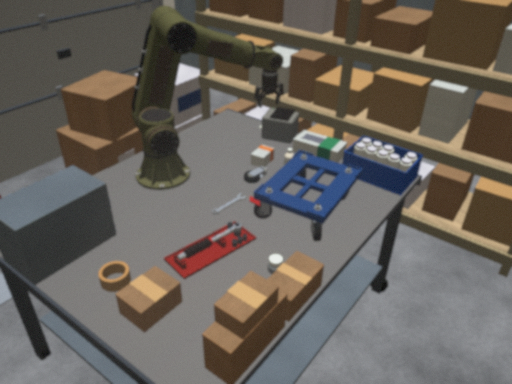

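View pics/side0.png

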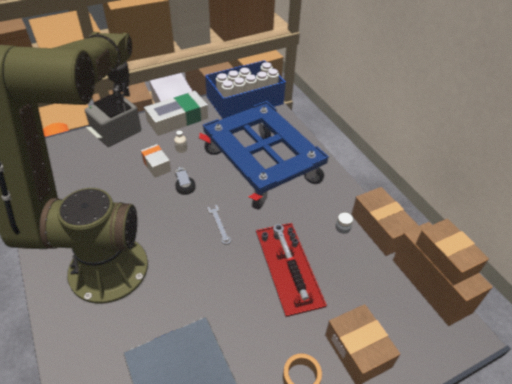

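View pics/wrist0.png

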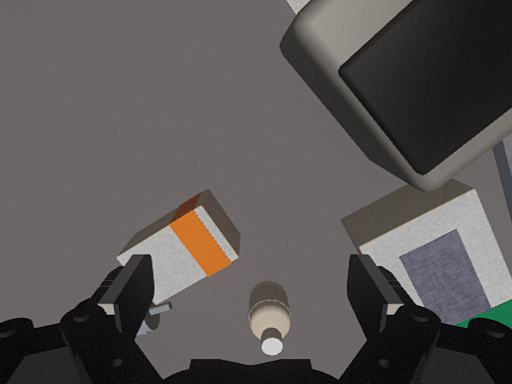

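The side view shows the tray at about (290,267), with the wrench head at (281,230). The dolly's nearest corner nut is at about (263,178).

```bash
cat > h.py <<'E'
import numpy as np,cv2
from station import *
def load(f):
    return dict(np.load(f))
def ray(m,u,v):
    K,R,t=m["K"],m["R"],m["t"]; C=-R.T@t
    d=R.T@np.linalg.solve(K,[u,v,1.]); return C,d
def atz(m,u,v,z):
    C,d=ray(m,u,v); return C+d*(z-C[2])/d[2]
def dep(m,u,v):
    C,d=ray(m,u,v); return C+d*float(m["d"][int(round(v)),int(round(u))])
def proj(m,X):
    q=m["K"]@(m["R"]@np.asarray(X)+m["t"]); return q[:2]/q[2]
def grab(n,tag):
    m=camera_model(n); p,d=get_image(n); np.savez(f"pics/{n}{tag}.npz",p=p,d=d,K=m["K"],R=m["R"],t=m["t"]); return dict(p=p,d=d,**m)
def crop(m,f,x0,y0,x1,y1,s):
    c=m["p"][y0:y1,x0:x1,::-1]; cv2.imwrite("pics/"+f,cv2.resize(c,None,fx=s,fy=s,interpolation=cv2.INTER_CUBIC))
E
python3 - <<'E'
from h import *
m=load("pics/side0.npz")
crop(m,"s0tray.png",250,215,330,315,6)
crop(m,"s0nut.png",230,150,300,210,8)
m=load("pics/scene0.npz")
crop(m,"c0tray.png",160,215,260,285,7)
E
```

```text
(no output)
```

View pics/s0tray.png

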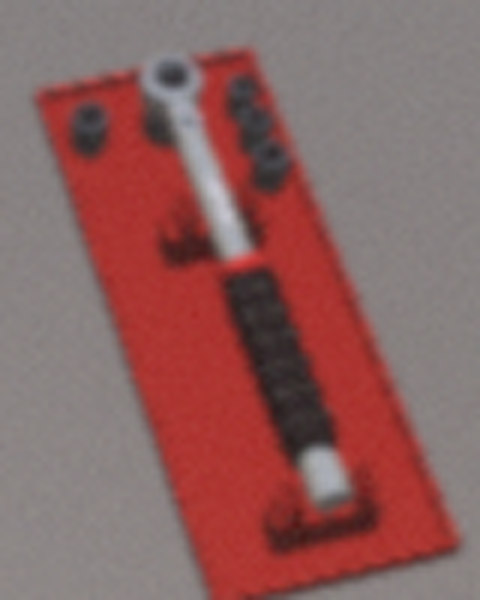

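View pics/s0nut.png

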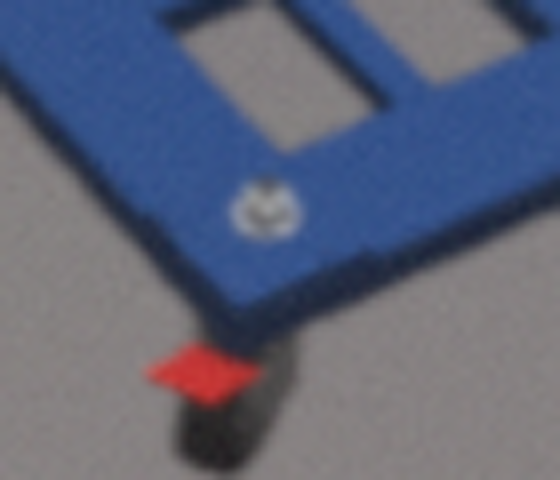

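View pics/c0tray.png

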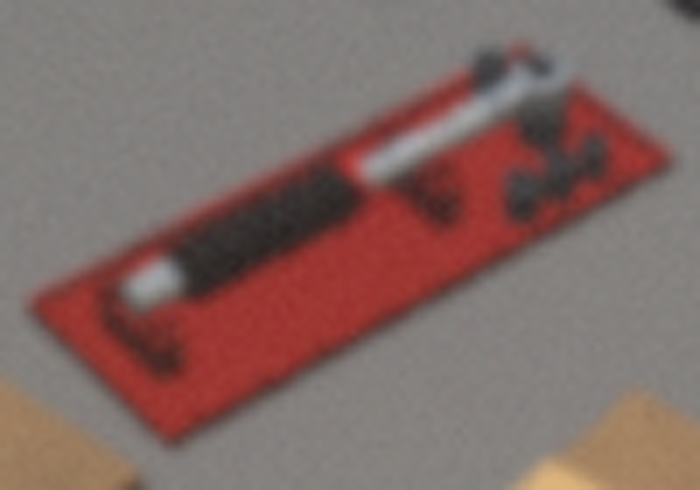

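Run:
```python
from h import *
m=load("pics/side0.npz");c=load("pics/scene0.npz")
S=lambda u,v:(250+u/6,215+v/6); C=lambda u,v:(160+u/7,215+v/7)
h1=atz(m,*S(172,76),.053);h2=atz(c,*C(540,68),.053)
a=atz(m,*S(248,272),.0555);b=atz(m,*S(312,445),.0555)
a2=atz(c,*C(342,180),.0555);b2=atz(c,*C(190,262),.0555)
print(h1,h2);print(a,a2);print(b,b2)
for h,a,b in((h1,a,b),(h2,a2,b2)):
    g=(a+b)/2; v=g-h;print(g,np.hypot(*v[:2]),np.degrees(np.arctan2(v[1],v[0])))
n=(230+266/8,150+208/8);X=atz(m,*n,.147);print("nut",X,np.hypot(*X[:2]),dep(m,*n))
# other nuts & dolly corners side image
for u,v in((225,121),(268,107),(307,154)):print(dep(m,u,v))
# tray corners
for u,v in((40,93),(252,50),(460,548),(212,600)):print(atz(m,*S(u,v),.012))
```

```text
[ 0.54803451 -0.12525259  0.053     ] [ 0.54847154 -0.12725631  0.053     ]
[ 0.52003105 -0.25794472  0.0555    ] [ 0.52887962 -0.26508655  0.0555    ]
[ 0.49743673 -0.36060337  0.0555    ] [ 0.51154307 -0.3587796   0.0555    ]
[ 0.50873389 -0.30927404  0.0555    ] 0.18817129004520028 -102.0552936525634
[ 0.52021134 -0.31193308  0.0555    ] 0.18682652011904108 -98.70020565556797
nut [0.56734176 0.0305518  0.147     ] 0.5681637806599578 [0.56998556 0.0352256  0.14165685]
[0.58014431 0.3785234  0.13157778]
[0.77624414 0.38958472 0.13024882]
[0.7685619  0.07312064 0.13502095]
[ 0.49216468 -0.0758978   0.012     ]
[ 0.61709427 -0.10095436  0.012     ]
[ 0.55120061 -0.42249452  0.012     ]
[ 0.42607166 -0.39293062  0.012     ]
```

Run:
```python
from h import *
m=load("pics/side0.npz")
crop(m,"s0dol.png",190,90,340,210,5)
m=load("pics/scene0.npz")
crop(m,"c0dol.png",240,140,370,240,6)
```

```text
(no output)
```

View pics/s0dol.png

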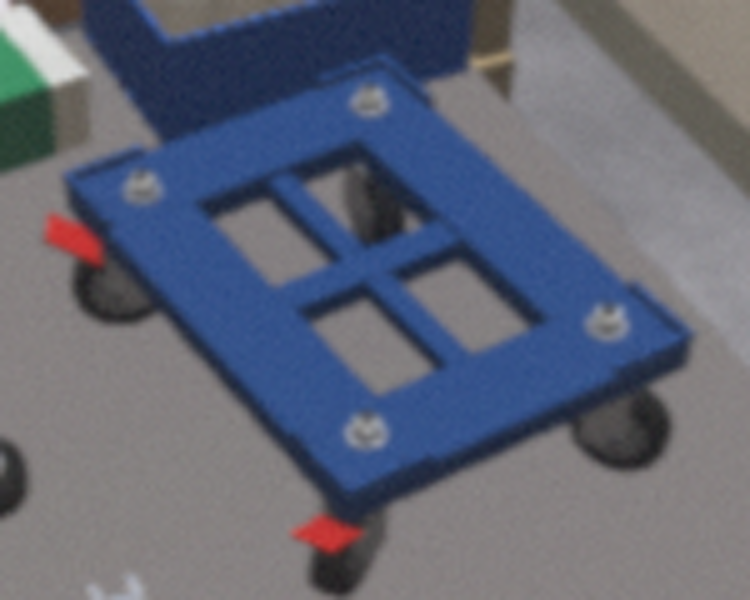

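View pics/c0dol.png

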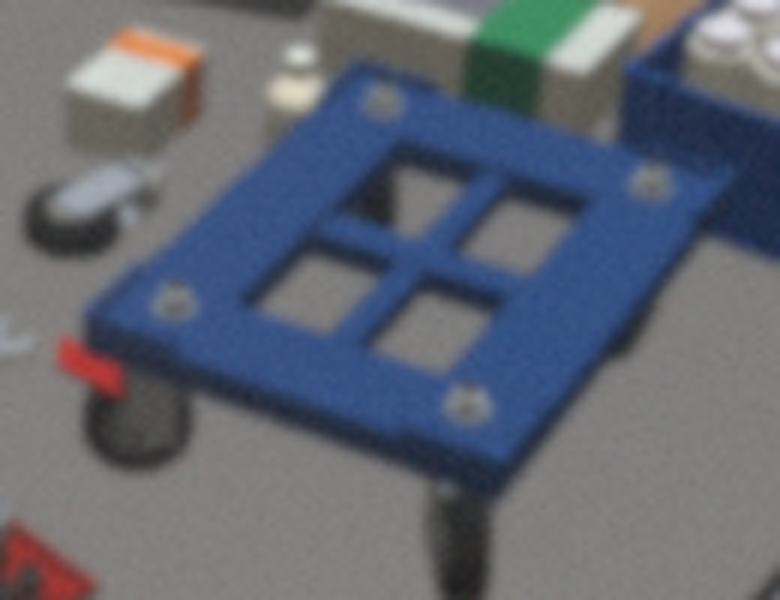

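The loose nut measures about (0.567, 0.031). The wrench head is at (0.548, -0.126) and mid-grip near (0.515, -0.310), with a head-to-grip distance of 187 mm, which matches the given 185. Next I'll work out a wrist-camera look at the nut.

```bash
cat >> h.py <<'E'
def mv(pos=None,Rd=None):
    "print delta in tool axes units from current pose"
    from scipy.spatial.transform import Rotation as Ro
    s=read_state();R=s["orientation"]
    if pos is not None: print("delta_pos",np.round(R.T@(np.asarray(pos)-s["tcp_pos"])/.1,3))
    if Rd is not None: print("rot",np.round(Ro.from_matrix(R.T@Rd).as_rotvec()/(np.pi/2),4))
def down(yaw_y):
    "tool down, tool y axis at world yaw (deg)"
    a=np.radians(yaw_y);y=np.array([np.cos(a),np.sin(a),0]);z=np.array([0,0,-1.]);return np.c_[np.cross(y,z),y,z]
E
python3 - <<'E'
from h import *
m=load("pics/wrist0.npz");s=read_state()
C=-m["R"].T@m["t"];R=s["orientation"]
print("cam in tool",R.T@(C-s["tcp_pos"]),"\naxes\n",R.T@m["R"].T)
d=load("pics/side0.npz")
# dolly nuts at z=.147
for u,v in((367,429),(143,184),(369,98),(607,319)):
    print(atz(d,190+u/5,90+v/5,.147))
c=load("pics/scene0.npz")
for u,v in((175,298),(383,97),(652,180),(466,402)):
    print(atz(c,240+u/6,140+v/6,.147))
E
```

```text
cam in tool [ 0.07669132 -0.00018791  0.03069406] 
axes
 [[ 9.58868455e-05 -9.53150188e-01 -3.02497456e-01]
 [ 9.99999927e-01  2.03433073e-04 -3.24020685e-04]
 [ 3.70378364e-04 -3.02497403e-01  9.53150137e-01]]
[0.56824752 0.03118803 0.147     ]
[0.53601131 0.33829186 0.147     ]
[0.74168267 0.36151532 0.147     ]
[0.77536974 0.05643871 0.147     ]
[0.58295475 0.02773113 0.147     ]
[0.54850755 0.33295763 0.147     ]
[0.7564305  0.35385684 0.147     ]
[0.7895209  0.04810384 0.147     ]
```

Run:
```python
from h import *
s=read_state();R0=s["orientation"];p0=s["tcp_pos"];p1=np.array([.573,.03,.40])
from scipy.spatial.transform import Rotation as Ro
y0=64.6;y1=-15;n=6
for i in range(n):
    Ra=down(y0+(y1-y0)*i/n);print(np.round(Ra.T@(p1-p0)/n/.1,3),"rot z",(y0-y1)/n/90)
```

```text
[-0.841 -0.462  0.007] rot z 0.1474074074074074
[-0.924 -0.257  0.007] rot z 0.1474074074074074
[-0.959 -0.038  0.007] rot z 0.1474074074074074
[-0.942  0.183  0.007] rot z 0.1474074074074074
[-0.874  0.395  0.007] rot z 0.1474074074074074
[-0.761  0.585  0.007] rot z 0.1474074074074074
```

```bash
python3 -m crank '{"delta_pos":[[-0.42,-0.23,0],[-0.84,-0.46,0]],"rot":[[0,0,0.07],[0,0,0.147]],"grip":[1,1]}'
python3 -m crank '{"delta_pos":[[-0.46,-0.13,0],[-0.92,-0.26,0]],"rot":[[0,0,0.07],[0,0,0.147]],"grip":[1,1]}'
python3 -m crank '{"delta_pos":[[-0.48,-0.02,0],[-0.96,-0.04,0]],"rot":[[0,0,0.07],[0,0,0.147]],"grip":[1,1]}'
python3 -c "
from h import *
mv([.573,.03,.4],down(-15))"
```

```text
time: 0.4
tcp_pos: [0.2926, 0.4182, 0.4039]
orientation: [[-0.779, 0.627, -0.001], [0.627, 0.779, -0.001], [-0.0, -0.002, -1.0]]
wrist_force: [0.0, -0.1, 0.4]
finger_gap: 0.0853
time: 0.65
tcp_pos: [0.3486, 0.3389, 0.4038]
orientation: [[-0.612, 0.791, -0.001], [0.791, 0.612, -0.002], [-0.001, -0.002, -1.0]]
wrist_force: [1.0, 0.5, 0.2]
finger_gap: 0.0856
time: 0.9
tcp_pos: [0.4049, 0.2591, 0.4038]
orientation: [[-0.411, 0.911, -0.001], [0.911, 0.411, -0.002], [-0.001, -0.002, -1.0]]
wrist_force: [0.7, 1.3, -0.4]
finger_gap: 0.0855
delta_pos [-2.779  0.589  0.04 ]
rot [-0.0007  0.0009  0.4366]
```

```bash
python3 -m crank '{"delta_pos":[[-0.47,0.1,0],[-0.94,0.19,0]],"rot":[[0,0,0.07],[0,0,0.147]],"grip":[1,1]}'
python3 -m crank '{"delta_pos":[[-0.44,0.2,0],[-0.87,0.4,0]],"rot":[[0,0,0.07],[0,0,0.147]],"grip":[1,1]}'
python3 -m crank '{"delta_pos":[[-0.38,0.29,0],[-0.75,0.58,0.03],[-0.75,0.58,0.04]],"rot":[[0,0,0.07],[0,0,0.147],[0,0,0.147]],"grip":[1,1,1]}'
python3 -c "
from h import *
mv([.573,.03,.4],down(-15))
m=grab('wrist',1); cv2.imwrite('pics/w1.png',m['p'][:,:,::-1])"
```

```text
time: 1.15
tcp_pos: [0.4617, 0.1797, 0.4038]
orientation: [[-0.188, 0.982, -0.001], [0.982, 0.188, -0.002], [-0.001, -0.001, -1.0]]
wrist_force: [0.7, 0.6, -0.3]
finger_gap: 0.0853
time: 1.4
tcp_pos: [0.518, 0.1003, 0.4038]
orientation: [[0.046, 0.999, -0.001], [0.999, -0.046, -0.002], [-0.002, -0.001, -1.0]]
wrist_force: [-0.3, 1.1, 0.2]
finger_gap: 0.0855
time: 1.78
tcp_pos: [0.5735, 0.0203, 0.3988]
orientation: [[0.278, 0.961, -0.003], [0.961, -0.278, -0.002], [-0.002, -0.002, -1.0]]
wrist_force: [-0.8, 0.8, -0.3]
finger_gap: 0.0852
delta_pos [ 0.091 -0.032 -0.012]
rot [-0.0013  0.0016 -0.0125]
```

View pics/w1.png

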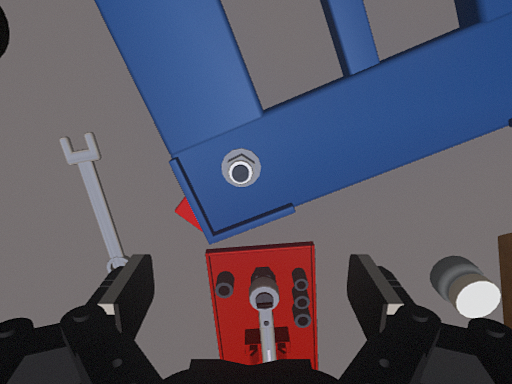

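The wrist view shows the loose nut at about (240,168) and the wrench head at (264,296).

Run:
```python
from h import *
m=load("pics/wrist1.npz")
crop(m,"w1nut.png",210,138,270,198,10)
crop(m,"w1head.png",200,235,330,375,5)
```

```text
(no output)
```

View pics/w1nut.png

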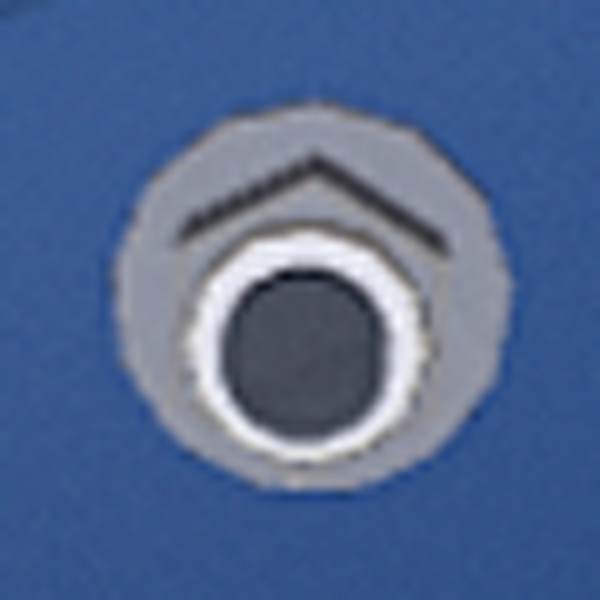

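View pics/w1head.png

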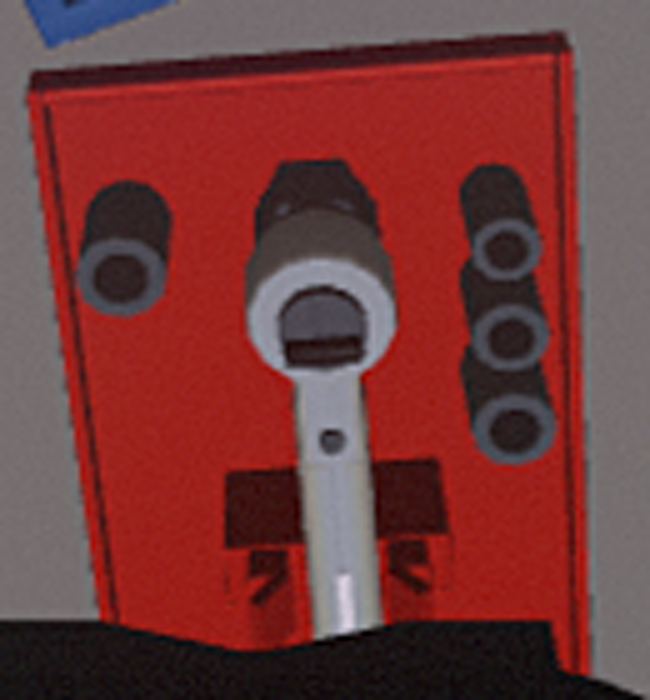

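Run:
```python
from h import *
m=load("pics/wrist1.npz")
P=lambda u,v,z:atz(m,210+(u-5)/10+.0,138+(v-5)/10,z)
print("washer",P(313,297,.132)); print("stem",P(304,352,.149)); 
c=P(304,352,.149)[:2]
print("collar",P(305,344,.1455))
for u,v in((178,240),(315,152),(448,248)):
    for z in(.132,):
        w=P(u,v,z)[:2]-P(313,297,.132)[:2];print(z,np.hypot(*w)*1e3,np.degrees(np.arctan2(w[1],w[0])))
for u,v in((183,243),(315,172),(442,254)):
    for z in(.142,):
        w=P(u,v,z)[:2]-c;print(z,np.hypot(*w)*1e3,np.degrees(np.arctan2(w[1],w[0])))
e1=P(178,240,.132);e2=P(315,152,.132);e3=P(448,248,.132)
for a,b in((e1,e2),(e2,e3)):
    d=b-a;print("edge",np.hypot(*d[:2]),np.degrees(np.arctan2(d[1],d[0])))
H=lambda u,v,z:atz(m,200+(u-2.5)/5,235+(v-2.5)/5,z)
print("head",H(321,320,.053)); 
for u,v in((331,439),(346,600)):print(H(u,v,.0505))
h=H(321,320,.053)
for u,v in((331,439),(346,580)):
    w=H(u,v,.0505)-h;print(np.degrees(np.arctan2(w[1],w[0])),np.hypot(*w[:2]))
# tray edges
a=H(30,90,.012);b=H(565,50,.012);print(a,b,np.hypot(*(b-a)[:2]),np.degrees(np.arctan2(*(b-a)[1::-1])))
```

```text
washer [0.57303636 0.04256616 0.132     ]
stem [0.57298155 0.04280907 0.149     ]
collar [0.57285    0.04250999 0.1455    ]
0.132 10.540019417502656 140.4398402402103
0.132 10.593853071885581 72.62476730454023
0.132 10.391277893019634 4.243151373906371
0.142 10.371192356123835 128.87669104574525
0.142 10.922662885937184 70.5418555598238
0.142 10.684837702198788 12.910973753195664
edge 0.011789705896151036 16.749434201559186
edge 0.01179379905939418 -52.380116592378045
head [ 0.54747556 -0.12335992  0.053     ]
[ 0.54088709 -0.15616555  0.0505    ]
[ 0.5322895  -0.20097202  0.0505    ]
-101.3558385180503 0.033460680650929484
-100.74721274293105 0.07327528120750461
[ 0.491878   -0.07127544  0.012     ] [ 0.61598305 -0.09611755  0.012     ] 0.126566948716611 -11.319298456267845
```

Run:
```python
from h import *
m=load("pics/side0.npz")
q=proj(m,[.573,.0427,.149]);print(q,(q-[230,150])*8)
q=proj(m,[.5475,-.1234,.053]);print(q,(q-[250,215])*6)
s=read_state();print(s["tcp_pos"])
p=s["tcp_pos"];t=np.array([.512,-.305,.31]);R=s["orientation"]
print(R.T@(t-p)/.1); mv(t,down(-11))
```

```text
[263.10222396 172.81663122] [264.81779168 182.53304973]
[278.25779023 227.32694592] [169.54674135  73.96167555]
[0.57288315 0.02167532 0.39885876]
[-3.3063129   0.31459511  0.89513425]
delta_pos [-3.306  0.315  0.895]
rot [-0.0016  0.0013 -0.055 ]
```

```bash
python3 -m crank '{"delta_pos":[[-0.42,0.04,0],[-0.85,0.08,0.05]],"rot":[[0,0,-0.02],[0,0,-0.055]],"grip":[1,1]}'
python3 -m crank '{"delta_pos":[[-0.43,0,0.1],[-0.85,0,0.25]],"rot":[[0,0,0],[0,0,0]],"grip":[1,1]}'
python3 -m crank '{"delta_pos":[[-0.43,0,0.15],[-0.85,0,0.3]],"rot":[[0,0,0],[0,0,0]],"grip":[1,1]}'
python3 -c "
from h import *
mv([.512,-.305,.31],down(-11))"
```

```text
time: 2.08
tcp_pos: [0.5567, -0.062, 0.3942]
orientation: [[0.186, 0.982, -0.003], [0.982, -0.186, -0.001], [-0.002, -0.002, -1.0]]
wrist_force: [-0.2, 0.1, -0.1]
finger_gap: 0.0853
time: 2.33
tcp_pos: [0.5402, -0.1457, 0.3696]
orientation: [[0.184, 0.983, -0.002], [0.983, -0.184, -0.002], [-0.002, -0.001, -1.0]]
wrist_force: [0.1, -0.4, -0.2]
finger_gap: 0.0855
time: 2.58
tcp_pos: [0.5241, -0.2295, 0.3396]
orientation: [[0.182, 0.983, -0.001], [0.983, -0.182, -0.002], [-0.002, -0.001, -1.0]]
wrist_force: [0.5, -0.2, 0.5]
finger_gap: 0.0853
delta_pos [-0.764  0.019  0.297]
rot [-0.0007  0.0012  0.0058]
```

```bash
python3 -m crank '{"delta_pos":[[-0.4,0.01,0.15],[-0.76,0.02,0.29],[-0.76,0.02,0.29]],"rot":[[0,0,0],[0,0,0],[0,0,0]],"grip":[1,1,1]}'
python3 -c "
from h import *
m=grab('wrist',2); cv2.imwrite('pics/w2.png',m['p'][:,:,::-1]);print(read_state()['tcp_pos'])"
```

```text
time: 2.95
tcp_pos: [0.5117, -0.3054, 0.3096]
orientation: [[0.183, 0.983, -0.003], [0.983, -0.183, -0.001], [-0.001, -0.003, -1.0]]
wrist_force: [-0.5, 0.7, -0.7]
finger_gap: 0.0849
[ 0.51210164 -0.30434422  0.31032735]
```

View pics/w2.png

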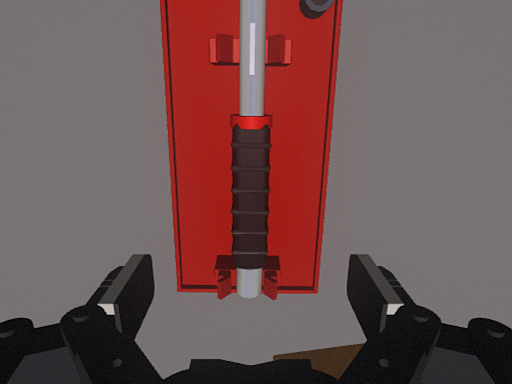

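The wrist view shows the black grip centred, running from (251,127) to (250,268), with its cradles and the end cap at (249,282).

Run:
```python
from h import *
m=load("pics/wrist2.npz")
a=atz(m,251,127,.053);b=atz(m,250,268,.053);print(a,b,(a+b)/2,np.hypot(*(a-b)[:2]))
w=b-a;print(np.degrees(np.arctan2(w[1],w[0])))
t1=atz(m,252.5,40,.0505);w=b-t1;print(t1,np.degrees(np.arctan2(w[1],w[0])))
e=atz(m,249,297,.052);print("end",e,dep(m,249,285),dep(m,251,180),dep(m,252,80))
h=np.array([.5475,-.1234,.05]);print(np.hypot(*(e-h)[:2]))
for u,v in((210,50),(292,52),(216,270),(280,270)):print(atz(m,u,v,.054))
```

```text
[ 0.52147231 -0.25497867  0.053     ] [ 0.50142903 -0.35925576  0.053     ] [ 0.51145067 -0.30711721  0.053     ] 0.10618589342738097
-100.88022492353356
[ 0.53209761 -0.20263071  0.0505    ] -101.07885254750718
end [ 0.49581798 -0.38512748  0.052     ] [ 0.49788581 -0.3740666   0.05254662] [ 0.51492089 -0.29043847  0.05499597] [ 0.52750729 -0.22587167  0.05051087]
0.26678137844433497
[ 0.50503784 -0.20381777  0.054     ]
[ 0.55491295 -0.21425395  0.054     ]
[ 0.47576897 -0.35569174  0.054     ]
[ 0.52367241 -0.36450214  0.054     ]
```

```bash
python3 -m crank '{"delta_pos":[[0,0,0.45],[0,0,0.9],[0,0,0.9]],"rot":[[0,0,0.003],[0,0,0.006],[0,0,0.006]],"grip":[1,1,1]}'
python3 -c "
from h import *
mv([.512,-.305,.197],down(-11))"
```

```text
time: 3.38
tcp_pos: [0.5118, -0.3027, 0.2183]
orientation: [[0.189, 0.982, -0.006], [0.982, -0.189, 0.002], [0.001, -0.007, -1.0]]
wrist_force: [0.5, -0.1, 0.9]
finger_gap: 0.0856
delta_pos [-0.023  0.007  0.213]
rot [-0.0042 -0.0006  0.0012]
```

```bash
python3 -m crank '{"delta_pos":[[-0.023,0.007,0.213],[-0.023,0.007,0.213],[-0.023,0.007,0.213]],"rot":[[-0.004,0,0],[-0.004,0,0],[-0.004,0,0]],"grip":[1,1,1]}'
python3 -c "
from h import *
mv([.512,-.305,.197],down(-11))"
```

```text
time: 3.75
tcp_pos: [0.5125, -0.3049, 0.1992]
orientation: [[0.188, 0.982, 0.002], [0.982, -0.188, -0.0], [-0.0, 0.002, -1.0]]
wrist_force: [0.3, -0.2, -0.3]
finger_gap: 0.0856
delta_pos [-0.002 -0.005  0.022]
rot [0.0012 0.0001 0.0016]
```

Close now, watching force.

```bash
python3 -m crank '{"delta_pos":[[0,-0.005,0.022],[0,-0.005,0.022],[0,-0.005,0.022],[0,-0.005,0.022],[0,-0.005,0.022],[0,-0.005,0.022]],"rot":[[0,0,0],[0,0,0],[0,0,0],[0,0,0],[0,0,0],[0,0,0]],"grip":[0,-1,-1,-1,-1,-1]}'
python3 -c "
from h import *
s=read_state();print(s['tcp_pos'],s['wrist_torque'],s['finger_gap'])
m=grab('wrist',3); cv2.imwrite('pics/w3.png',m['p'][:,:,::-1]);mv([.512,-.305,.197],down(-11))"
```

```text
time: 4.5
tcp_pos: [0.512, -0.3048, 0.1973]
orientation: [[0.189, 0.982, 0.002], [0.982, -0.189, -0.0], [-0.0, 0.002, -1.0]]
wrist_force: [-3.3, 0.9, 4.6]
finger_gap: 0.0254
[ 0.51201137 -0.30483955  0.19731102] [ 0.21070653  0.50151947 -0.13133489] 0.025350742746522357
delta_pos [-0.002  0.     0.003]
rot [0.0012 0.     0.0014]
```

View pics/w3.png

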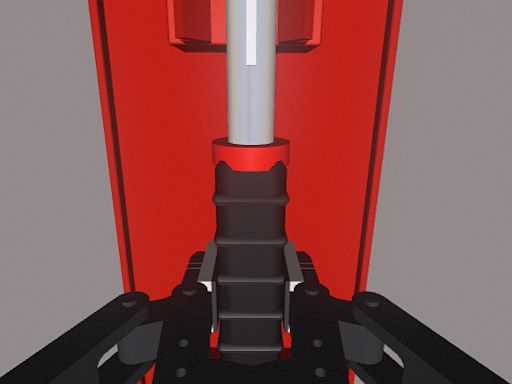

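```bash
python3 -m crank '{"delta_pos":[[0,0,-0.1],[0,0,-0.3],[0,0,-0.6],[0,0,-0.8],[0,0,-0.8]],"rot":[[0,0,0],[0,0,0],[0,0,0],[0,0,0],[0,0,0]],"grip":[-1,-1,-1,-1,-1]}'
python3 -c "
from h import *
s=read_state();print(s['wrist_torque'])
m=grab('wrist',4); cv2.imwrite('pics/w4.png',m['p'][:,:,::-1])
m=grab('side',4); crop(m,'s4.png',210,150,340,300,4)
h=np.array([np.cos(np.radians(-78.5)),np.sin(np.radians(-78.5))])
g=np.r_[np.array([.573,.0427])+.185*h,.369];print(g);mv(g,down(11.5))"
```

```text
time: 5.18
tcp_pos: [0.5121, -0.3049, 0.2797]
orientation: [[0.189, 0.982, 0.005], [0.982, -0.189, -0.003], [-0.002, 0.005, -1.0]]
wrist_force: [0.2, -0.4, -4.3]
finger_gap: 0.0253
[-0.1907647   0.06964074  0.00698692]
[ 0.60988307 -0.13858607  0.369     ]
delta_pos [ 1.817  0.652 -0.917]
rot [ 1.000e-03  2.000e-04 -2.486e-01]
```

View pics/w4.png

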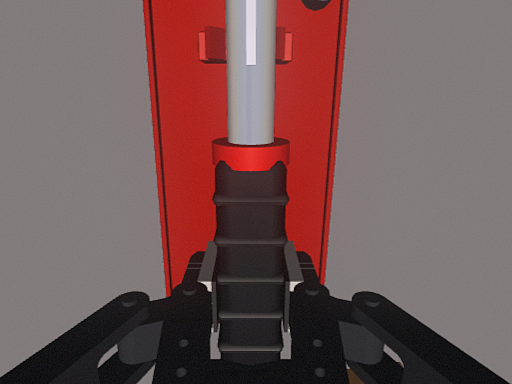

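View pics/s4.png

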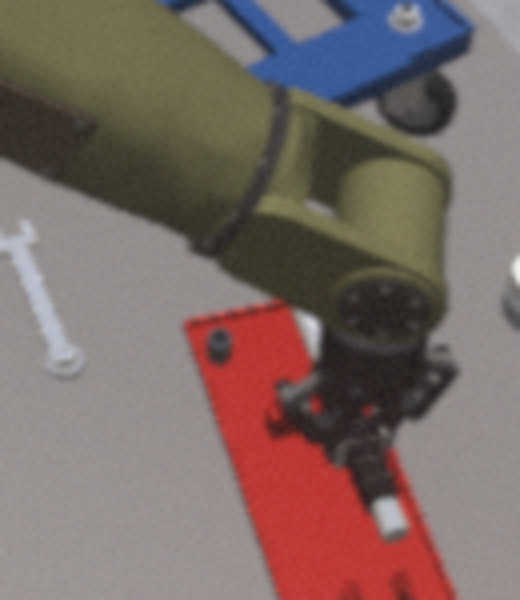

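```bash
python3 -m crank '{"delta_pos":[[0,0,-0.4],[0,0,-0.8],[0.2,0.07,-0.92],[0.5,0.18,-0.92],[0.9,0.32,-0.92],[0.9,0.32,-0.92]],"rot":[[0,0,0],[0,0,0],[0,0,-0.05],[0,0,-0.12],[0,0,-0.2],[0,0,-0.249]],"grip":[-1,-1,-1,-1,-1,-1]}'
python3 -c "
from h import *
mv([.6099,-.1386,.369],down(11.5))"
```

```text
time: 6.02
tcp_pos: [0.561, -0.22, 0.3678]
orientation: [[-0.206, 0.979, -0.0], [0.979, 0.206, 0.001], [0.001, 0.0, -1.0]]
wrist_force: [0.1, -1.3, -4.7]
finger_gap: 0.0249
delta_pos [ 0.696  0.646 -0.011]
rot [ 0.     -0.0006  0.0044]
```

```bash
python3 -m crank '{"delta_pos":[[0.2,0.2,0],[0.45,0.43,0],[0.65,0.6,0],[0.7,0.645,-0.01],[0.7,0.645,-0.01]],"rot":[[0,0,0],[0,0,0],[0,0,0.004],[0,0,0.004],[0,0,0.004]],"grip":[-1,-1,-1,-1,-1]}'
python3 -c "
from h import *
mv([.6099,-.1386,.369],down(11.5))
for n in('wrist','side','scene'):
    m=grab(n,5); cv2.imwrite(f'pics/{n}5.png',m['p'][:,:,::-1])
crop(load('pics/side5.npz'),'s5.png',200,120,320,220,6)
crop(load('pics/scene5.npz'),'c5.png',230,170,330,245,7)
"
```

```text
time: 6.65
tcp_pos: [0.6097, -0.1383, 0.3682]
orientation: [[-0.2, 0.98, -0.001], [0.98, 0.2, 0.001], [0.001, -0.001, -1.0]]
wrist_force: [0.6, -0.2, -4.8]
finger_gap: 0.0252
delta_pos [-0.003  0.002 -0.008]
rot [-0.0007 -0.0009  0.0007]
```

View pics/s5.png

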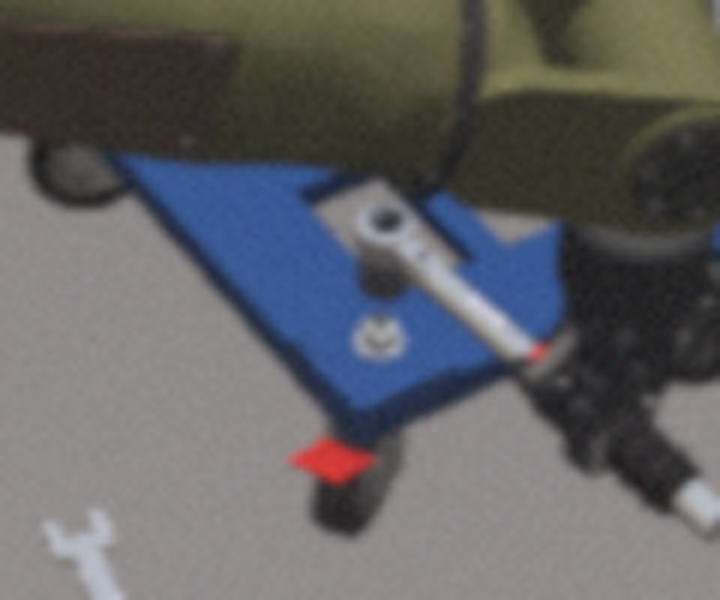

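View pics/c5.png

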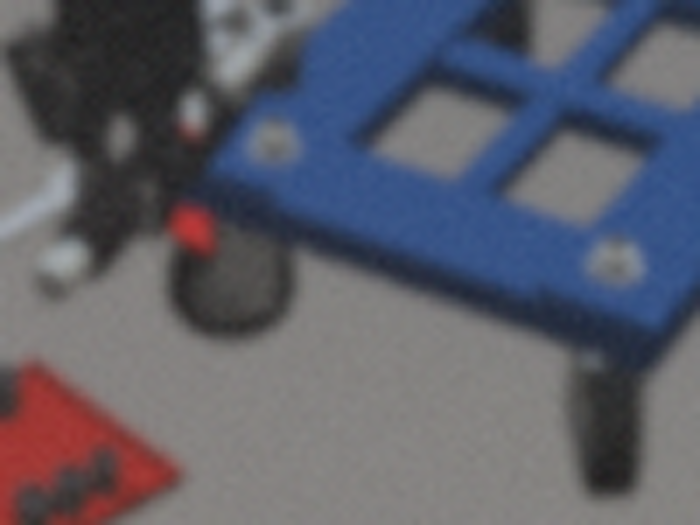

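View pics/wrist5.png

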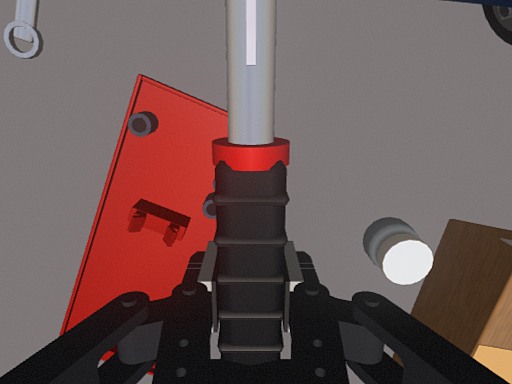

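Run:
```python
from h import *
m=load("pics/side5.npz");s=read_state()
sock=s["tcp_pos"]+s["orientation"]@np.array([.185,0,.192]);print(sock)
for X in(sock+[0,0,.048],sock,[.573,.0427,.149],[.573,.0427,.132]):
    print((proj(m,X)-[200,120])*6+2.5)
d=load("pics/side5.npz")
print(atz(m,200+(387-2.5)/6,120+(220-2.5)/6,.225), dep(m,260,160))
```

```text
[0.57239656 0.04241446 0.17687341]
[385.31209992 221.56576488]
[382.16623805 284.68442925]
[381.11334376 319.3997873 ]
[380.05576843 340.5118092 ]
[0.57375581 0.04302589 0.225     ] [0.5567647  0.03896834 0.21830793]
```

```bash
python3 -m crank '{"delta_pos":[[0,0,0.1],[0,0,0.2],[0,0.005,0.28],[0,0.005,0.28]],"rot":[[0,0,0],[0,0,0],[0,0,0],[0,0,0]],"grip":[-1,-1,-1,-1]}'
python3 -c "
from h import *
s=read_state();print(s['wrist_torque']);mv([.6099,-.1386,.324],down(11.5));print(s['tcp_pos']+s['orientation']@np.array([.185,0,.192]))"
```

```text
time: 7.3
tcp_pos: [0.6098, -0.139, 0.3397]
orientation: [[-0.199, 0.98, -0.002], [0.98, 0.199, 0.001], [0.002, -0.002, -1.0]]
wrist_force: [0.1, 0.2, -4.4]
finger_gap: 0.0251
[-0.2235902  -0.05966602  0.04289317]
delta_pos [0.003 0.002 0.157]
rot [-0.0011 -0.0011 -0.0002]
[0.57256217 0.04260373 0.14799559]
```

Stem is inside (no contact). Descend stepwise through the collar and hex.

```bash
python3 -m crank '{"delta_pos":[[0.003,0.002,0.03],[0.003,0.002,0.05],[0.003,0.002,0.05]],"rot":[[0,0,0],[0,0,0],[0,0,0]],"grip":[-1,-1,-1]}'
python3 -m crank '{"delta_pos":[[0,0,0.015],[0,0,0.03],[0,0,0.03]],"rot":[[0,0,0],[0,0,0],[0,0,0]],"grip":[-1,-1,-1]}'
python3 -c "
from h import *
s=read_state();print(s['wrist_torque']);mv([.6099,-.1386,.324],down(11.5));print(s['tcp_pos']+s['orientation']@np.array([.185,0,.192]))"
```

```text
time: 7.68
tcp_pos: [0.6099, -0.1386, 0.3346]
orientation: [[-0.199, 0.98, -0.002], [0.98, 0.199, 0.001], [0.002, -0.002, -1.0]]
wrist_force: [-0.3, 0.4, -5.1]
finger_gap: 0.025
time: 8.05
tcp_pos: [0.6099, -0.1386, 0.3315]
orientation: [[-0.199, 0.98, -0.002], [0.98, 0.199, 0.001], [0.002, -0.002, -1.0]]
wrist_force: [-0.4, 0.0, -5.2]
finger_gap: 0.0252
[-0.0898518   0.04824357  0.06222832]
delta_pos [-0.     0.     0.075]
rot [-0.0013 -0.0012 -0.0001]
[0.57259903 0.04300036 0.13987145]
```

```bash
python3 -m crank '{"delta_pos":[[0,0,0.02],[0,0,0.04],[0,0,0.04]],"rot":[[0,0,0],[0,0,0],[0,0,0]],"grip":[-1,-1,-1]}'
python3 -c "
from h import *
s=read_state();print(s['wrist_torque']);mv([.6099,-.1386,.324],down(11.5));print(s['tcp_pos']+s['orientation']@np.array([.185,0,.192]))"
```

```text
time: 8.43
tcp_pos: [0.6099, -0.1385, 0.3272]
orientation: [[-0.199, 0.98, -0.003], [0.98, 0.199, 0.002], [0.002, -0.003, -1.0]]
wrist_force: [-0.6, 1.9, -4.3]
finger_gap: 0.025
[-0.06577796  0.11451338  0.13630217]
delta_pos [-0.001  0.     0.032]
rot [-0.0017 -0.0014 -0.0001]
[0.57241879 0.04312792 0.13559471]
```

```bash
python3 -m crank '{"delta_pos":[[0,0,0.02],[0,0,0.035],[0,0,0.035]],"rot":[[0,0,0],[0,0,0],[0,0,0]],"grip":[-1,-1,-1]}'
python3 -c "
from h import *
s=read_state();print(s['wrist_torque']);mv([.6099,-.1386,.324],down(11.5));print(s['tcp_pos']+s['orientation']@np.array([.185,0,.192]))"
```

```text
time: 8.8
tcp_pos: [0.6098, -0.1385, 0.3238]
orientation: [[-0.199, 0.98, -0.003], [0.98, 0.199, 0.002], [0.002, -0.002, -1.0]]
wrist_force: [-1.4, 0.1, -3.2]
finger_gap: 0.0255
[0.11301392 0.24486272 0.14014073]
delta_pos [-0.001  0.    -0.002]
rot [-0.0015 -0.0015 -0.0001]
[0.57244038 0.04309747 0.13218091]
```

```bash
python3 -m crank '{"delta_pos":[[0,0,0.015],[0,0,0.015],[0,0,0.015]],"rot":[[0,0,0],[0,0,0],[0,0,0]],"grip":[-1,-1,-1]}'
python3 -c "
from h import *
s=read_state();print(s['wrist_torque']);mv([.6099,-.1386,.324],down(11.5));print(s['tcp_pos']+s['orientation']@np.array([.185,0,.192]))
m=grab('side',6);crop(m,'s6.png',200,120,320,220,6)
m=grab('wrist',6);cv2.imwrite('pics/w6.png',m['p'][:,:,::-1])"
```

```text
time: 9.18
tcp_pos: [0.6099, -0.1386, 0.3225]
orientation: [[-0.199, 0.98, -0.002], [0.98, 0.199, 0.002], [0.002, -0.002, -1.0]]
wrist_force: [-0.8, -1.3, 0.1]
finger_gap: 0.0255
[0.29763044 0.2478296  0.18735891]
delta_pos [ 0.     0.    -0.015]
rot [-0.0013 -0.0013 -0.0002]
[0.57258486 0.04300522 0.13093055]
```

View pics/s6.png

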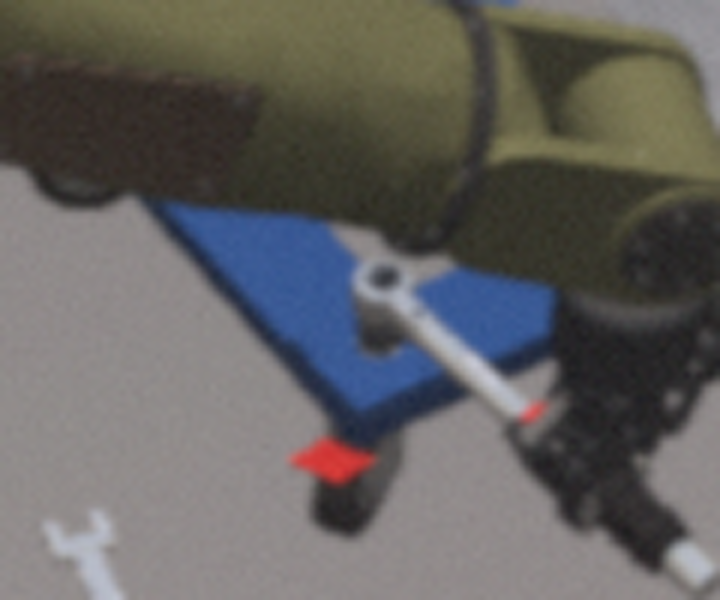

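View pics/w6.png

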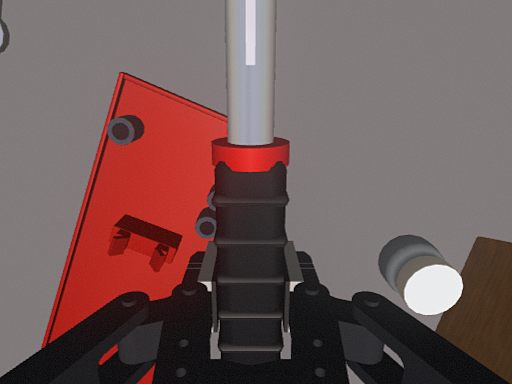

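```bash
cat >> h.py <<'E'
from scipy.spatial.transform import Rotation as Ro
N=np.array([.5726,.0430])
def stat():
    s=read_state();R=s["orientation"];phi=np.degrees(np.arctan2(-R[1,0],-R[0,0]))
    F=s["wrist_force"];r=s["tcp_pos"][:2]-N
    M=s["wrist_torque"][2]+r[0]*F[1]-r[1]*F[0]
    pos=np.degrees(np.arctan2(r[1],r[0]))
    print(f"t {s['time']:.2f} tool handle yaw {phi:.2f} pos yaw {pos:.2f} rad {np.hypot(*r)*1e3:.1f} z {s['tcp_pos'][2]*1e3:.1f} M {M:.2f} Tz {s['wrist_torque'][2]:.2f} F {np.round(F,1)} gap {s['finger_gap']*1e3:.1f}")
def plan(*phis,z=.3228):
    s=read_state();R=s["orientation"];p=s["tcp_pos"]
    for f in phis:
        a=np.radians(f);g=np.r_[N+.185*np.array([np.cos(a),np.sin(a)]),z]
        print(f,np.round(R.T@(g-p)/.1,3),np.round(Ro.from_matrix(R.T@down(f+90)).as_rotvec()/(np.pi/2),4))
E
python3 -c "
from h import *
stat();plan(-80,-82,-84)"
```

```text
t 9.28 tool handle yaw -78.51 pos yaw -78.40 rad 185.4 z 322.5 M 0.07 Tz 0.25 F [-0.8 -0.9 -0.4] gap 25.0
-80 [ 0.004 -0.052 -0.003] [-0.0013 -0.0013  0.0165]
-82 [ 0.007 -0.116 -0.003] [-0.0013 -0.0013  0.0387]
-84 [ 0.012 -0.18  -0.003] [-0.0014 -0.0012  0.061 ]
```

```bash
python3 -m crank '{"delta_pos":[[0.003,-0.03,0],[0.004,-0.052,0],[0.005,-0.085,0],[0.007,-0.116,0],[0.009,-0.15,0],[0.012,-0.18,0],[0.012,-0.18,0]],"rot":[[0,0,0.008],[0,0,0.0165],[0,0,0.028],[0,0,0.0387],[0,0,0.05],[0,0,0.061],[0,0,0.061]],"grip":[-1,-1,-1,-1,-1,-1,-1]}'
python3 -c "
from h import *
stat();plan(-86,-88,-90)"
```

```text
time: 10.15
tcp_pos: [0.5918, -0.1411, 0.3226]
orientation: [[-0.104, 0.995, -0.002], [0.995, 0.104, 0.002], [0.002, -0.002, -1.0]]
wrist_force: [0.7, -0.2, 0.3]
finger_gap: 0.0252
t 10.15 tool handle yaw -84.03 pos yaw -84.03 rad 185.1 z 322.6 M 0.27 Tz 0.14 F [ 0.7 -0.2  0.3] gap 25.2
-86 [ 0.002 -0.064 -0.002] [-0.0014 -0.0011  0.0219]
-88 [ 0.005 -0.128 -0.002] [-0.0014 -0.0011  0.0441]
-90 [ 0.011 -0.192 -0.002] [-0.0014 -0.0011  0.0663]
```

```bash
python3 -m crank '{"delta_pos":[[0.001,-0.032,0],[0.002,-0.064,0],[0.003,-0.096,0],[0.005,-0.128,0],[0.005,-0.128,0]],"rot":[[0,0,0.011],[0,0,0.022],[0,0,0.033],[0,0,0.044],[0,0,0.044]],"grip":[-1,-1,-1,-1,-1]}' >/dev/null
python3 -c "
from h import *
stat();plan(-90,-92)"
python3 -m crank '{"delta_pos":[[0.001,-0.032,0],[0.002,-0.064,0],[0.003,-0.096,0],[0.003,-0.096,0]],"rot":[[0,0,0.011],[0,0,0.022],[0,0,0.033],[0,0,0.033]],"grip":[-1,-1,-1,-1]}' >/dev/null
python3 -c "
from h import *
stat();plan(-93,-94)"
```

```text
t 10.78 tool handle yaw -88.02 pos yaw -88.04 rad 185.1 z 322.7 M 0.26 Tz 0.10 F [ 1.  -2.3  1. ] gap 25.2
-90 [ 0.002 -0.063 -0.001] [-0.0013 -0.001   0.022 ]
-92 [ 0.005 -0.128 -0.   ] [-0.0014 -0.001   0.0442]
t 11.28 tool handle yaw -91.02 pos yaw -91.07 rad 185.0 z 322.8 M 0.44 Tz 0.07 F [ 1.9 -2.6 -0.9] gap 25.3
-93 [ 0.001 -0.062  0.   ] [-0.0013 -0.0009  0.022 ]
-94 [ 0.003 -0.095  0.   ] [-0.0013 -0.0009  0.0331]
```

```bash
python3 -m crank '{"delta_pos":[[0.001,-0.032,0],[0.002,-0.064,0],[0.003,-0.096,0],[0.003,-0.096,0]],"rot":[[0,0,0.011],[0,0,0.022],[0,0,0.033],[0,0,0.033]],"grip":[-1,-1,-1,-1]}' >/dev/null
python3 -c "
from h import *
stat()"
python3 -m crank '{"delta_pos":[[0.001,-0.032,0],[0.002,-0.064,0],[0.003,-0.096,0],[0.003,-0.096,0]],"rot":[[0,0,0.011],[0,0,0.022],[0,0,0.033],[0,0,0.033]],"grip":[-1,-1,-1,-1]}' >/dev/null
python3 -c "
from h import *
stat();plan(-99,-100)"
```

```text
t 11.78 tool handle yaw -94.02 pos yaw -94.09 rad 185.0 z 322.9 M 0.31 Tz 0.03 F [ 1.3 -3.6 -0.5] gap 24.8
t 12.28 tool handle yaw -97.02 pos yaw -97.12 rad 185.0 z 323.0 M 0.41 Tz -0.08 F [ 2.2 -3.5 -0.3] gap 25.0
-99 [ 0.001 -0.061  0.002] [-0.0013 -0.0008  0.022 ]
-100 [ 0.002 -0.093  0.002] [-0.0013 -0.0008  0.0331]
```

```bash
python3 -m crank '{"delta_pos":[[0.001,-0.031,0],[0.001,-0.062,0],[0.002,-0.093,0],[0.002,-0.093,0]],"rot":[[0,0,0.011],[0,0,0.022],[0,0,0.033],[0,0,0.033]],"grip":[-1,-1,-1,-1]}' >/dev/null
python3 -c "
from h import *
stat()"
python3 -m crank '{"delta_pos":[[0.001,-0.032,0],[0.002,-0.064,0],[0.002,-0.064,0]],"rot":[[0,0,0.011],[0,0,0.022],[0,0,0.022]],"grip":[-1,-1,-1]}' >/dev/null
python3 -c "
from h import *
stat();plan(-104)"
```

```text
t 12.78 tool handle yaw -100.00 pos yaw -100.03 rad 184.9 z 323.1 M 0.73 Tz 0.15 F [ 2.7 -2.6 -0.8] gap 25.3
t 13.15 tool handle yaw -101.98 pos yaw -102.02 rad 184.9 z 323.2 M 0.97 Tz 0.19 F [ 3.3 -4.6 -1. ] gap 25.7
-104 [ 0.    -0.064  0.004] [-0.0009 -0.0006  0.0225]
```

```bash
python3 -m crank '{"delta_pos":[[0,-0.032,0],[0.001,-0.064,0.003],[0.001,-0.064,0.003]],"rot":[[0,0,0.011],[0,0,0.022],[0,0,0.022]],"grip":[-1,-1,-1]}' >/dev/null
python3 -c "
from h import *
stat()"
python3 -m crank '{"delta_pos":[[0,-0.032,0],[0.001,-0.064,0.003],[0.001,-0.064,0.003]],"rot":[[0,0,0.011],[0,0,0.022],[0,0,0.022]],"grip":[-1,-1,-1]}' >/dev/null
python3 -c "
from h import *
stat();plan(-108)"
```

```text
t 13.53 tool handle yaw -103.95 pos yaw -104.00 rad 185.0 z 323.1 M 1.06 Tz 0.13 F [ 4.1 -4.2  0.2] gap 25.2
t 13.90 tool handle yaw -105.93 pos yaw -106.00 rad 185.0 z 322.9 M 0.63 Tz 0.18 F [ 1.4 -4.   0.8] gap 25.4
-108 [ 0.001 -0.065  0.001] [-0.0005 -0.0006  0.023 ]
```

```bash
python3 -m crank '{"delta_pos":[[0,-0.032,0],[0.001,-0.065,0],[0.001,-0.065,0]],"rot":[[0,0,0.011],[0,0,0.023],[0,0,0.023]],"grip":[-1,-1,-1]}' >/dev/null
python3 -c "
from h import *
stat();plan(-110)"
```

```text
t 14.28 tool handle yaw -108.01 pos yaw -108.05 rad 185.0 z 323.0 M 0.99 Tz 0.22 F [ 3.  -4.3  0.6] gap 25.2
-110 [ 0.001 -0.063  0.002] [-0.0005 -0.0006  0.0222]
```

```bash
python3 -m crank '{"delta_pos":[[0,-0.032,0],[0.001,-0.065,0],[0.001,-0.065,0]],"rot":[[0,0,0.011],[0,0,0.023],[0,0,0.023]],"grip":[-1,-1,-1]}' >/dev/null
python3 -c "
from h import *
stat();plan(-112)"
```

```text
t 14.65 tool handle yaw -110.08 pos yaw -110.10 rad 185.0 z 323.1 M 0.89 Tz 0.30 F [ 2.  -3.6 -0.2] gap 24.9
-112 [ 0.001 -0.061  0.003] [-0.0004 -0.0005  0.0213]
```

```bash
python3 -m crank '{"delta_pos":[[0,-0.03,0],[0.001,-0.061,0.002],[0.001,-0.061,0.002]],"rot":[[0,0,0.011],[0,0,0.0215],[0,0,0.0215]],"grip":[-1,-1,-1]}' >/dev/null
python3 -c "
from h import *
stat();plan(-114)"
```

```text
t 15.03 tool handle yaw -112.00 pos yaw -111.96 rad 185.0 z 323.1 M 1.44 Tz 0.51 F [ 3.8 -4.1 -1.1] gap 25.2
-114 [ 0.001 -0.066  0.003] [ 0.0002 -0.0005  0.0223]
```

```bash
python3 -m crank '{"delta_pos":[[0,-0.032,0],[0.001,-0.063,0.002],[0.001,-0.063,0.002]],"rot":[[0,0,0.011],[0,0,0.022],[0,0,0.022]],"grip":[-1,-1,-1]}' >/dev/null
python3 -c "
from h import *
stat();plan(-116)"
```

```text
t 15.40 tool handle yaw -113.93 pos yaw -113.85 rad 184.9 z 323.2 M 2.19 Tz 0.86 F [ 5.4 -5.7 -0.7] gap 25.0
-116 [ 0.001 -0.07   0.004] [ 0.0014 -0.0004  0.0231]
```

```bash
python3 -m crank '{"delta_pos":[[0,-0.018,0],[0.001,-0.036,0.002],[0.001,-0.036,0.002]],"rot":[[0,0,0.006],[0,0,0.012],[0,0,0.012]],"grip":[-1,-1,-1]}' >/dev/null
python3 -c "
from h import *
stat();plan(-116)"
```

```text
t 15.78 tool handle yaw -114.95 pos yaw -114.87 rad 184.9 z 323.3 M 2.50 Tz 0.85 F [ 6.9 -6.3 -0.4] gap 24.9
-116 [-0.001 -0.037  0.005] [ 0.0027 -0.0002  0.0117]
```

```bash
python3 -m crank '{"delta_pos":[[0,-0.018,0],[-0.001,-0.037,0.003],[-0.001,-0.037,0.003]],"rot":[[0.001,0,0.006],[0.002,0,0.012],[0.002,0,0.012]],"grip":[-1,-1,-1]}' >/dev/null
python3 -c "
from h import *
stat();plan(-117)
m=grab('side',7);crop(m,'s7.png',230,130,310,190,9)"
```

```text
t 16.15 tool handle yaw -115.99 pos yaw -115.88 rad 184.9 z 323.5 M 2.68 Tz 0.58 F [ 9.7 -5.9 -0.9] gap 25.2
-117 [-0.001 -0.036  0.007] [ 0.0025 -0.0004  0.0112]
```

View pics/s7.png

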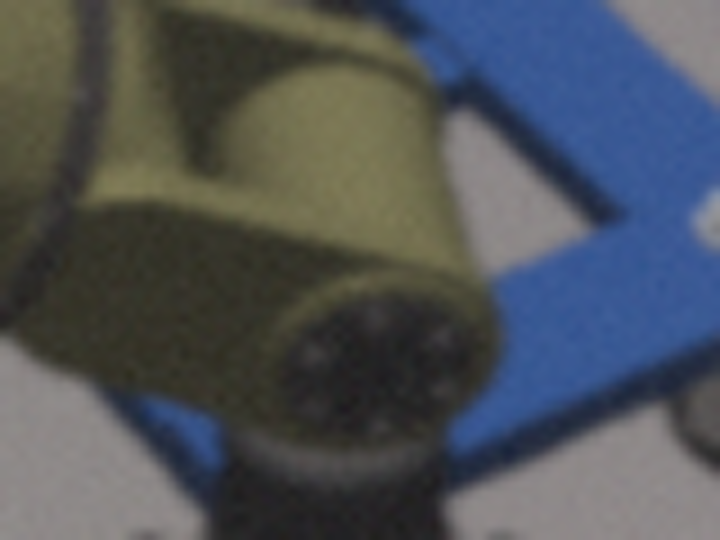

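```bash
python3 -c "
from h import *
m=grab('scene',7);crop(m,'c7.png',230,150,310,215,9);stat();plan(-117)"
```

```text
t 16.25 tool handle yaw -115.98 pos yaw -115.86 rad 184.9 z 323.5 M 2.35 Tz 0.62 F [ 7.9 -5.2 -1.2] gap 24.9
-117 [-0.001 -0.037  0.007] [ 0.0025 -0.0003  0.0113]
```

View pics/c7.png

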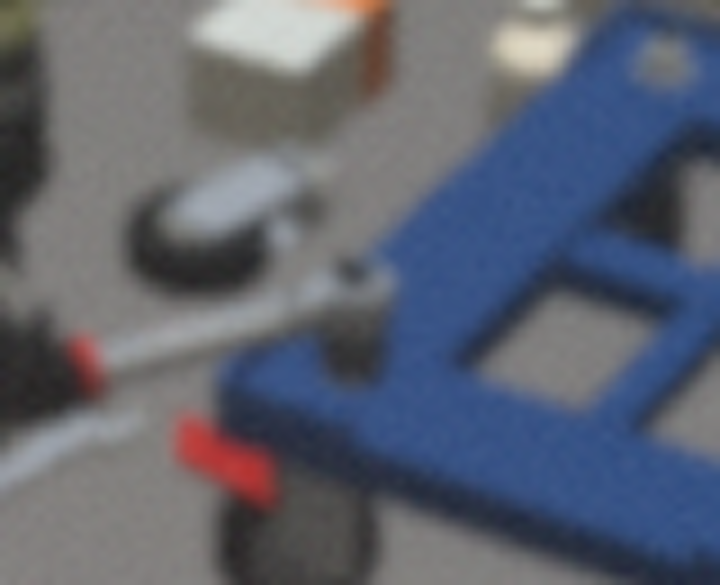

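```bash
cat >> h.py <<'E'
def tube(m):
    "tube edges in wrist image rows 5..135 -> angle deg (cw+), centre at row 70"
    g=cv2.GaussianBlur(cv2.cvtColor(m["p"],cv2.COLOR_RGB2GRAY),(0,0),1).astype(float)
    # highlight centroid
    ys=[];xs=[]
    for v in range(5,60):
        r=g[v,225:280]; b=r-np.percentile(r,85); k=np.argmax(r); w=np.clip(r-200,0,None)
        if w.sum()>0: ys.append(v);xs.append(225+(w*np.arange(len(w))).sum()/w.sum())
    # red ring edges
    hsv=cv2.cvtColor(m["p"],cv2.COLOR_RGB2HSV)
    return ys and np.polyfit(ys,xs,1), len(ys)
E
python3 - <<'E'
from h import *
for f in (4,5,6): print(f,tube(load(f"pics/wrist{f}.npz")))
m=grab("wrist",7);print(tube(m));stat();cv2.imwrite('pics/w7.png',m['p'][:,:,::-1])
E
```

```text
4 (array([-1.07123585e-03,  2.50512928e+02]), 55)
5 (array([2.21656726e-04, 2.50511997e+02]), 55)
6 (array([1.76363777e-03, 2.49891066e+02]), 55)
(array([7.02516616e-03, 2.48825962e+02]), 55)
t 16.30 tool handle yaw -115.98 pos yaw -115.86 rad 184.9 z 323.4 M 2.60 Tz 0.63 F [ 9.1 -5.8 -0.9] gap 25.2
```

View pics/w7.png

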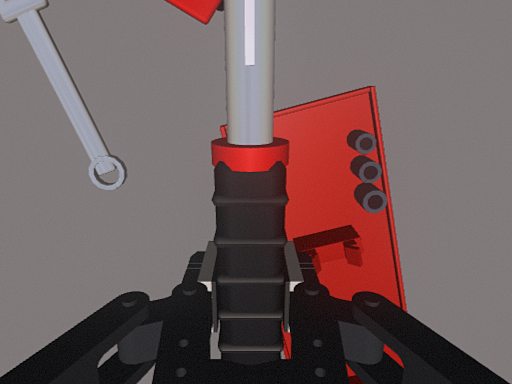

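```bash
python3 -m crank '{"delta_pos":[[0,-0.014,0.003],[0,-0.028,0.006],[0,-0.028,0.006]],"rot":[[0.001,0,0.006],[0.002,0,0.0115],[0.002,0,0.0115]],"grip":[-1,-1,-1]}' >/dev/null
python3 -c "
from h import *
stat();print(tube(grab('wrist',8)));stat()"
```

```text
t 16.68 tool handle yaw -116.97 pos yaw -116.60 rad 184.9 z 323.3 M 2.56 Tz 0.77 F [ 7.8 -5.9 -0.6] gap 25.1
(array([7.82695488e-03, 2.48439611e+02]), 55)
t 16.73 tool handle yaw -116.96 pos yaw -116.59 rad 184.9 z 323.3 M 2.52 Tz 0.82 F [ 7.3 -5.9  0.1] gap 25.4
```

```bash
python3 -m crank '{"delta_pos":[[0,-0.014,0],[0,-0.028,0],[0,-0.028,0]],"rot":[[0,0,0.0055],[0,0,0.011],[0,0,0.011]],"grip":[-1,-1,-1]}' >/dev/null
python3 -c "
from h import *
stat();print(tube(grab('wrist',9)));stat()"
```

```text
t 17.10 tool handle yaw -117.88 pos yaw -117.36 rad 184.8 z 323.5 M 2.58 Tz 0.95 F [ 7.2 -5.4 -2. ] gap 24.9
(array([1.01176459e-02, 2.47743666e+02]), 55)
t 17.15 tool handle yaw -117.88 pos yaw -117.35 rad 184.8 z 323.5 M 2.74 Tz 1.00 F [ 7.4 -6.1 -1.4] gap 25.1
```

```bash
python3 -m crank '{"delta_pos":[[0,-0.017,0],[0,-0.034,0],[0,-0.034,0]],"rot":[[0,0,0.0065],[0,0,0.013],[0,0,0.013]],"grip":[-1,-1,-1]}' >/dev/null
python3 -c "
from h import *
stat();print(tube(grab('wrist',10)));stat()
m=grab('scene',10);crop(m,'c10.png',230,150,310,215,9)"
```

```text
t 17.52 tool handle yaw -118.97 pos yaw -118.33 rad 184.7 z 323.7 M 2.69 Tz 1.13 F [ 6.4 -6.  -1.5] gap 25.4
(array([7.93451185e-03, 2.47539508e+02]), 55)
t 17.57 tool handle yaw -118.96 pos yaw -118.33 rad 184.7 z 323.7 M 2.55 Tz 1.09 F [ 6.4 -4.8 -2.2] gap 25.3
```

View pics/c10.png

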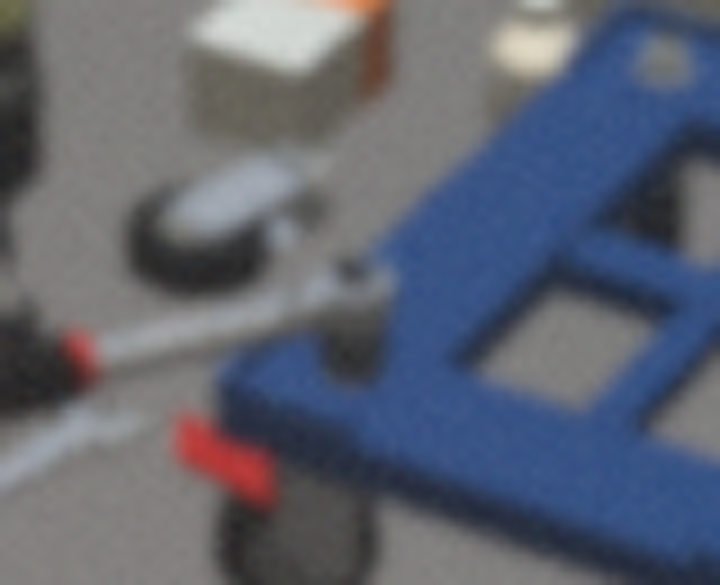

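```bash
python3 -m crank '{"delta_pos":[[0,-0.017,0],[0,-0.034,0],[0,-0.034,0]],"rot":[[0,0,0.006],[0,0,0.012],[0,0,0.012]],"grip":[-1,-1,-1]}' >/dev/null
python3 -c "
from h import *
stat();print(tube(grab('wrist',11)));stat()"
```

```text
t 18.00 tool handle yaw -119.95 pos yaw -119.30 rad 184.6 z 323.9 M 2.52 Tz 1.05 F [ 6.4 -4.9 -0.6] gap 25.3
(array([1.00760059e-02, 2.47375377e+02]), 55)
t 18.05 tool handle yaw -119.95 pos yaw -119.29 rad 184.7 z 323.9 M 2.54 Tz 1.15 F [ 5.9 -4.8 -1.7] gap 25.1
```

```bash
python3 -c "
from h import *
plan(-118,-116,-114,-113,z=.3235)"
```

```text
-118 [-0.003  0.042  0.004] [ 0.0056  0.0002 -0.0217]
-116 [0.001 0.106 0.005] [ 0.0056  0.0003 -0.0439]
-114 [0.006 0.171 0.005] [ 0.0056  0.0004 -0.0661]
-113 [0.01  0.203 0.005] [ 0.0056  0.0004 -0.0772]
```

```bash
python3 -m crank '{"delta_pos":[[-0.001,0.02,0],[-0.003,0.042,0],[0,0.075,0],[0.001,0.106,0],[0.006,0.171,0],[0.006,0.171,0]],"rot":[[0.001,0,-0.011],[0.002,0,-0.0217],[0.003,0,-0.033],[0.005,0,-0.0439],[0.0056,0,-0.0661],[0.0056,0,-0.0661]],"grip":[-1,-1,-1,-1,-1,-1]}' >/dev/null
python3 -c "
from h import *
stat();print(tube(grab('wrist',12)));stat();plan(-113,-112,-111,-110,z=.3235)"
```

```text
t 18.80 tool handle yaw -113.91 pos yaw -113.84 rad 184.7 z 324.0 M 2.23 Tz 0.73 F [ 8.1 -1.6 -3.4] gap 25.3
(array([7.03062966e-03, 2.48394823e+02]), 55)
t 18.85 tool handle yaw -113.93 pos yaw -113.87 rad 184.7 z 324.0 M 2.09 Tz 0.66 F [ 7.4 -2.5 -2.2] gap 25.1
-113 [-0.002  0.028  0.005] [ 0.0007  0.0002 -0.0103]
-112 [-0.002  0.061  0.005] [ 0.0007  0.0002 -0.0214]
-111 [-0.     0.093  0.005] [ 0.0007  0.0002 -0.0325]
-110 [0.002 0.125 0.005] [ 0.0007  0.0002 -0.0436]
```

Easing back retraces the loading curve (M = 2.16 at -114°). So the 2.5 N m plateau from -115° to -120° was the head joint giving, by about 0.08 rad, and the nut did not turn. I'll keep easing off.

```bash
python3 -m crank '{"delta_pos":[[-0.002,0.028,0],[-0.002,0.061,0],[0,0.093,0.003],[0.002,0.125,0.004],[0.002,0.125,0.004]],"rot":[[0,0,-0.01],[0,0,-0.0214],[0,0,-0.0325],[0,0,-0.0436],[0,0,-0.0436]],"grip":[-1,-1,-1,-1,-1]}' >/dev/null
python3 -c "
from h import *
stat();print(tube(grab('wrist',13)));stat();plan(-109,-108,-107,z=.3235)"
```

```text
t 19.48 tool handle yaw -109.99 pos yaw -109.99 rad 184.9 z 323.4 M 0.85 Tz 0.44 F [ 2.6  0.5 -1.3] gap 25.2
(array([1.84327455e-03, 2.49432994e+02]), 55)
t 19.52 tool handle yaw -110.00 pos yaw -110.02 rad 184.8 z 323.5 M 0.75 Tz 0.44 F [ 2.3  1.6 -1.4] gap 25.1
-109 [-0.001  0.033 -0.   ] [ 0.0003  0.0001 -0.0111]
-108 [-0.     0.065 -0.   ] [ 0.0003  0.0001 -0.0222]
-107 [ 0.001  0.097 -0.   ] [ 0.0003  0.0001 -0.0333]
```

```bash
python3 -m crank '{"delta_pos":[[0,0.033,0],[0,0.065,0],[0,0.065,0]],"rot":[[0,0,-0.011],[0,0,-0.0222],[0,0,-0.0222]],"grip":[-1,-1,-1]}' >/dev/null
python3 -c "
from h import *
stat();print(tube(grab('wrist',14)));stat();plan(-107,-106,z=.3235)"
```

```text
t 19.90 tool handle yaw -107.98 pos yaw -107.99 rad 184.9 z 323.3 M 0.39 Tz 0.38 F [ 0.6  1.4 -0.4] gap 25.3
(array([2.73826402e-03, 2.49553423e+02]), 55)
t 19.95 tool handle yaw -108.01 pos yaw -108.02 rad 184.9 z 323.3 M 0.12 Tz 0.24 F [ 0.1  2.4 -0.6] gap 25.4
-107 [-0.     0.033 -0.002] [-0.0001  0.     -0.0112]
-106 [ 0.     0.065 -0.002] [-0.0001  0.     -0.0223]
```

```bash
python3 -m crank '{"delta_pos":[[0.002,0.02,0],[0.002,0.04,0],[0.002,0.04,0]],"rot":[[0,0,-0.006],[0,0,-0.013],[0,0,-0.013]],"grip":[-1,-1,-1]}' >/dev/null
python3 -c "
from h import *
for i in range(3):stat();grab('wrist',15)
"
```

```text
t 20.32 tool handle yaw -106.82 pos yaw -106.76 rad 184.8 z 323.2 M -0.11 Tz 0.37 F [-2.6  0.3 -0.2] gap 25.5
t 20.38 tool handle yaw -106.83 pos yaw -106.78 rad 184.8 z 323.2 M -0.13 Tz 0.34 F [-2.4  0.8 -0.2] gap 25.2
t 20.43 tool handle yaw -106.84 pos yaw -106.78 rad 184.8 z 323.3 M 0.04 Tz 0.37 F [-2.1 -0.8 -0.3] gap 25.2
```

Torque is zero. Lifting straight.

```bash
python3 -m crank '{"delta_pos":[[0,0,-0.02],[0,0,-0.04],[0,0,-0.06],[0,0,-0.06]],"rot":[[0,0,0],[0,0,0],[0,0,0],[0,0,0]],"grip":[-1,-1,-1,-1]}' >/dev/null
python3 -c "
from h import *
stat()"
python3 -m crank '{"delta_pos":[[0,0,-0.06],[0,0,-0.12],[0,0,-0.12]],"rot":[[0,0,0],[0,0,0],[0,0,0]],"grip":[-1,-1,-1]}' >/dev/null
python3 -c "
from h import *
stat()"
```

```text
t 20.98 tool handle yaw -106.83 pos yaw -106.80 rad 184.8 z 329.3 M 0.09 Tz 0.25 F [ 0.4  4.5 -6.5] gap 25.3
t 21.35 tool handle yaw -106.85 pos yaw -106.76 rad 185.0 z 342.2 M -0.12 Tz -0.02 F [-0.6  0.  -4.4] gap 24.8
```

```bash
python3 -m crank '{"delta_pos":[[0,0,-0.15],[0,0,-0.3],[0,0,-0.3]],"rot":[[0,0,0],[0,0,0],[0,0,0]],"grip":[-1,-1,-1]}' >/dev/null
python3 -c "
from h import *
stat();mv([.512,-.3049,.372],down(-10.9))
m=grab('side',16);crop(m,'s16.png',220,120,320,220,6)
m=grab('scene',16);crop(m,'c16.png',230,150,330,230,7)"
```

```text
t 21.73 tool handle yaw -106.85 pos yaw -106.74 rad 184.9 z 374.0 M -0.11 Tz 0.01 F [-0.6  0.2 -5.9] gap 25.0
delta_pos [-1.656  0.425  0.022]
rot [ 0.0027  0.0005 -0.0661]
```

View pics/c16.png

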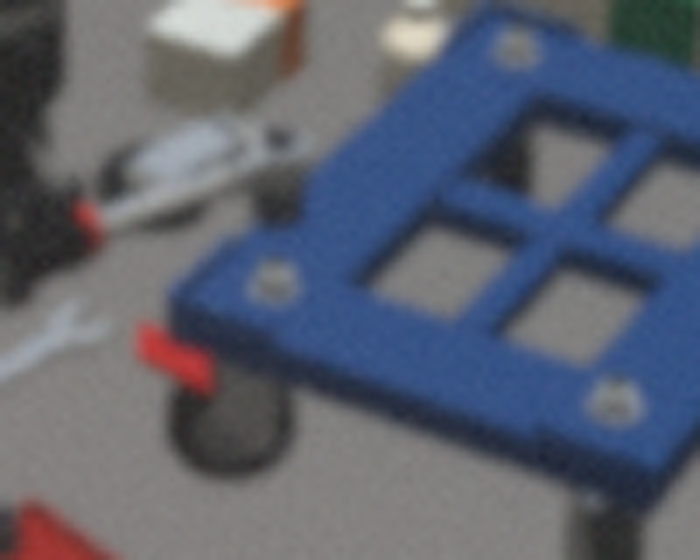

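The socket is clear of the nut. Heading back over the tray.

```bash
python3 -m crank '{"delta_pos":[[-0.2,0.05,0],[-0.5,0.13,0],[-0.85,0.22,0],[-0.85,0.22,0]],"rot":[[0,0,-0.015],[0,0,-0.03],[0,0,-0.05],[0,0,-0.066]],"grip":[-1,-1,-1,-1]}' >/dev/null
python3 -c "
from h import *
mv([.512,-.3049,.372],down(-10.9))"
```

```text
delta_pos [-0.804  0.123 -0.005]
rot [ 0.0001  0.0003 -0.001 ]
```

```bash
python3 -m crank '{"delta_pos":[[-0.3,0.05,0],[-0.6,0.1,0],[-0.8,0.123,0.2],[-0.804,0.123,0.6],[-0.804,0.123,0.9],[-0.804,0.123,0.9]],"rot":[[0,0,0],[0,0,0],[0,0,0],[0,0,0],[0,0,0],[0,0,0]],"grip":[-1,-1,-1,-1,-1,-1]}' >/dev/null
python3 -c "
from h import *
stat();mv([.512,-.3049,.198],down(-10.9))
m=grab('wrist',17);cv2.imwrite('pics/w17.png',m['p'][:,:,::-1]);print(tube(m))"
```

```text
t 23.07 tool handle yaw -100.97 pos yaw -99.97 rad 352.6 z 278.1 M -0.18 Tz 0.03 F [-0.7 -0.3 -3.5] gap 25.7
delta_pos [-0.007  0.01   0.801]
rot [-0.0034 -0.0013 -0.0008]
(array([-4.83695254e-04,  2.50493420e+02]), 55)
```

View pics/w17.png

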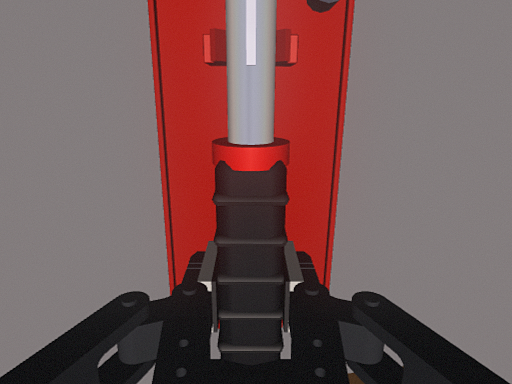

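The wrench sits in the gripper as it did at pickup, and is aligned over the cradles. Lowering.

```bash
python3 -m crank '{"delta_pos":[[-0.007,0.01,0.25],[-0.007,0.01,0.5],[-0.007,0.01,0.65],[-0.007,0.01,0.7],[-0.007,0.01,0.7]],"rot":[[-0.003,-0.001,0],[-0.003,-0.001,0],[-0.003,-0.001,0],[-0.003,-0.001,0],[-0.003,-0.001,0]],"grip":[-1,-1,-1,-1,-1]}'
python3 -c "
from h import *
mv([.512,-.3049,.1975],down(-10.9))"
```

```text
time: 23.75
tcp_pos: [0.5129, -0.3055, 0.211]
orientation: [[0.19, 0.982, 0.003], [0.982, -0.19, -0.002], [-0.001, 0.003, -1.0]]
wrist_force: [0.1, 0.2, -4.0]
finger_gap: 0.0253
delta_pos [ 0.004 -0.01   0.135]
rot [ 0.0022  0.0009 -0.0008]
```

```bash
python3 -m crank '{"delta_pos":[[0.004,-0.01,0.05],[0.004,-0.01,0.1],[0.004,-0.01,0.1]],"rot":[[0.002,0,0],[0.002,0,0],[0.002,0,0]],"grip":[-1,-1,-1]}' 
python3 -m crank '{"delta_pos":[[0,0,0.02],[0,0,0.035],[0,0,0.035]],"rot":[[0,0,0],[0,0,0],[0,0,0]],"grip":[-1,-1,-1]}'
python3 -c "
from h import *
mv([.512,-.3049,.1975],down(-10.9))"
```

```text
time: 24.12
tcp_pos: [0.5119, -0.3049, 0.2007]
orientation: [[0.19, 0.982, -0.0], [0.982, -0.19, -0.001], [-0.001, -0.0, -1.0]]
wrist_force: [0.0, 0.0, -4.8]
finger_gap: 0.0252
time: 24.5
tcp_pos: [0.512, -0.3049, 0.1974]
orientation: [[0.19, 0.982, -0.0], [0.982, -0.19, -0.001], [-0.001, -0.0, -1.0]]
wrist_force: [-2.0, 1.3, 0.2]
finger_gap: 0.0254
delta_pos [ 0.     0.    -0.001]
rot [-0.0001  0.0007 -0.0008]
```

Weight is on the tray. Opening slowly, then straight up.

```bash
python3 -m crank '{"delta_pos":[[0,0,0],[0,0,0],[0,0,0],[0,0,0],[0,0,0],[0,0,0]],"rot":[[0,0,0],[0,0,0],[0,0,0],[0,0,0],[0,0,0],[0,0,0]],"grip":[-0.3,0,0.5,1,1,1]}'
python3 -c "
from h import *
stat()"
python3 -m crank '{"delta_pos":[[0,0,-0.1],[0,0,-0.4],[0,0,-0.8],[0,0,-1],[0,0,-1]],"rot":[[0,0,0],[0,0,0],[0,0,0],[0,0,0],[0,0,0]],"grip":[1,1,1,1,1]}'
python3 -c "
from h import *
m=grab('wrist',18);cv2.imwrite('pics/w18.png',m['p'][:,:,::-1])
p=read_state();mv([.545,-.09,.40],down(-11))"
```

```text
time: 25.25
tcp_pos: [0.512, -0.3049, 0.1974]
orientation: [[0.19, 0.982, -0.0], [0.982, -0.19, -0.001], [-0.001, -0.0, -1.0]]
wrist_force: [0.7, 0.2, -0.4]
finger_gap: 0.0853
t 25.25 tool handle yaw -100.97 pos yaw -99.89 rad 353.2 z 197.4 M 0.24 Tz 0.02 F [ 0.7  0.2 -0.4] gap 85.3
time: 25.88
tcp_pos: [0.5121, -0.3049, 0.2994]
orientation: [[0.19, 0.982, 0.003], [0.982, -0.19, -0.003], [-0.002, 0.003, -1.0]]
wrist_force: [0.2, 0.9, -0.4]
finger_gap: 0.0855
delta_pos [ 2.17  -0.083 -1.025]
rot [0.0005 0.001  0.0003]
```

View pics/w18.png

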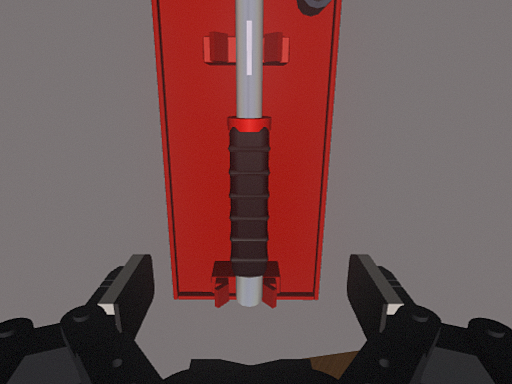

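The wrench lies in both cradles, with the grip at (249,200). I'll back off and take a last look at the head and nut.

```bash
python3 -m crank '{"delta_pos":[[0,0,-0.5],[0.2,0,-1],[0.6,0,-1],[1,0,-1],[1,0,-1]],"rot":[[0,0,0],[0,0,0],[0,0,0],[0,0,0],[0,0,0]],"grip":[1,1,1,1,1]}'>/dev/null
python3 -m crank '{"delta_pos":[[0.4,0,0],[0.9,0,0],[1,0,0],[1,0,0]],"rot":[[0,0,0],[0,0,0],[0,0,0],[0,0,0]],"grip":[1,1,1,1]}'
python3 -c "
from h import *
stat()
m=grab('wrist',19);cv2.imwrite('pics/w19.png',m['p'][:,:,::-1])
m=grab('scene',19);cv2.imwrite('pics/c19.png',m['p'][:,:,::-1])"
```

```text
time: 27.05
tcp_pos: [0.5502, -0.1065, 0.3958]
orientation: [[0.187, 0.982, -0.002], [0.982, -0.187, -0.001], [-0.001, -0.002, -1.0]]
wrist_force: [-0.6, 0.1, 0.1]
finger_gap: 0.0851
t 27.05 tool handle yaw -100.78 pos yaw -98.53 rad 151.2 z 395.8 M -0.09 Tz 0.00 F [-0.6  0.1  0.1] gap 85.1
```

View pics/w19.png

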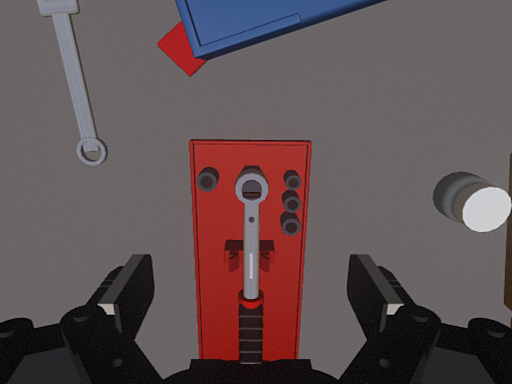

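View pics/c19.png

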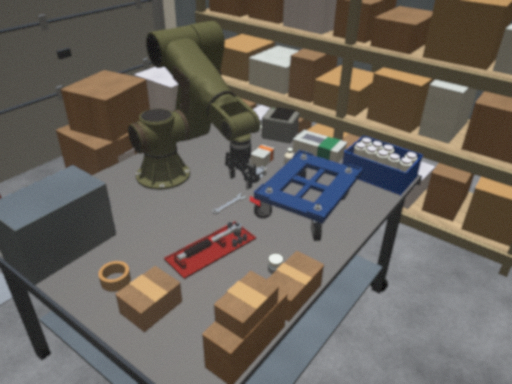

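The wrench is straight, with its head at (251,188) and everything else in place. I'll take one quick look at the nut itself.

```bash
python3 -m crank '{"delta_pos":[[0.4,0.1,0],[0.8,0.2,0],[1,0.2,0],[1,0.2,0]],"rot":[[0,0,0],[0,0,0],[0,0,0],[0,0,0]],"grip":[1,1,1,1]}'
python3 -c "
from h import *
m=grab('wrist',20);q=proj(m,[.573,.0427,.14]);print(q);u,v=[int(x) for x in q];crop(m,'w20.png',u-30,max(v-30,0),u+30,v+30,10);print(u-30,max(v-30,0))"
```

```text
time: 27.65
tcp_pos: [0.5885, -0.013, 0.3956]
orientation: [[0.188, 0.982, -0.002], [0.982, -0.188, -0.001], [-0.001, -0.002, -1.0]]
wrist_force: [-0.8, -0.9, 1.0]
finger_gap: 0.0853
[211.29042161 126.51650731]
181 96
```

View pics/w20.png

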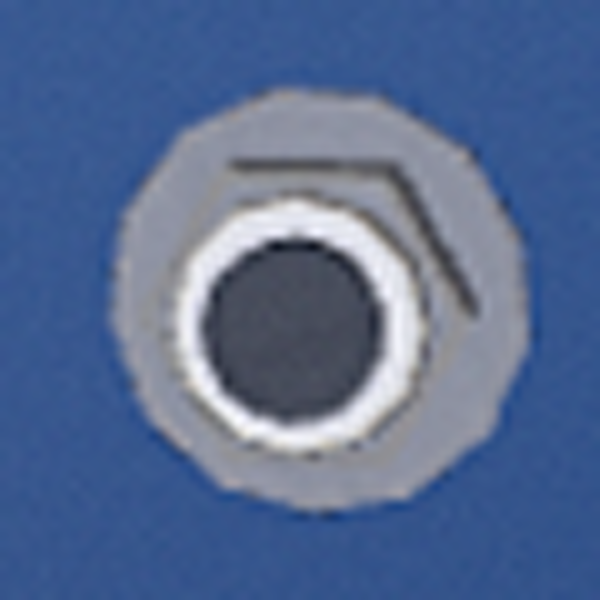

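Run:
```python
from h import *
m=load("pics/wrist20.npz")
P=lambda u,v,z:atz(m,181+(u-5)/10,96+(v-5)/10,z)
c=P(320,300,.132)[:2];print(c,P(293,328,.149))
for u,v in((232,160),(398,160),(478,315)):
    w=P(u,v,.132)[:2]-c;print(np.hypot(*w)*1e3,np.degrees(np.arctan2(w[1],w[0])))
c=P(293,328,.149)[:2]
for u,v in((236,168),(390,170),(470,317)):
    w=P(u,v,.142)[:2]-c;print(np.hypot(*w)*1e3,np.degrees(np.arctan2(w[1],w[0])))
```

```text
[0.57288507 0.04251013] [0.57303543 0.04257715 0.149     ]
10.928467365679182 110.28474780675205
10.90975228191179 48.234773647338955
10.87379738844526 -16.180970633526755
10.326847746276027 103.00564039466104
10.990857663646171 47.171900654753806
10.826169377406403 -11.37602204064428
```

```bash
python3 -c "
from station import *
print(job_done(), read_state()['time'])"
```

```text
the job is handed in; nothing more can be done
the job is handed in; nothing more can be done
```

I tightened the loose caster nut to the click, laid the wrench back in its cradles and handed the job in at about 27.7 s.

- **Fit:** I took the wrench by its black grip. The socket went fully down over the nut, with its mouth at washer height and light contact.
- **Pull:** The torque about the nut was about 0.3 N m of drag, then 1 N m while the corner bedded in. It then climbed to a flat plateau near 2.5 N m, which is the handle giving.
- **Click:** I stopped after about 5° of give, roughly 0.08 rad. This comes from the torque curve and arm pose, because no camera could resolve the head angle directly. Easing back retraced the loading curve, so the plateau was the wrench giving and not the nut turning.
- **Nut:** I eased to zero torque and lifted off. The last look shows it about 25° further clockwise, which fits the pull, with no sign of loosening. It is within about a degree of where I expected it.
- **Wrench and surroundings:** The wrench is straight in both cradles, socket down, and released. The other objects in the last pictures look undisturbed, and the arm is clear of everything.

Two readings disagreed. The plateau read about 2.5 N m against the nominal 2.2. My first side-camera reading of the nut was about 12 mm off because I had picked the washer; the wrist camera corrected it.

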